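# Close the cork canister, then raise its dust cover alone

### The job

In the bottling cellar, take the wooden cover board off the cork canister and lean it at a slant against the wooden case, one edge on the bench. Then carry the nested pair of lids over by the black knob, lower it gently until the inner lid is fully seated in the canister, let go of the knob, take the red outer lid by its metal collar and lift it straight up alone, leaving the inner lid seated and undisturbed. Finish while holding the outer lid level in the gripper above the canister, wholly clear of the knob; do not part the lids before the inner one is seated, keep the canister where it stands, and leave the other things on the bench alone.

Things in the scene. Friction and masses are not known exactly. Their poses are not given: they have to be found in the camera images.
- canister: loose, heavy (about 1.4 kg) steel canister with a blue band: round, open-topped, 120 mm outside, 112 mm inside, 90 mm tall; stands upright on the bench; origin at the centre of its underside, z up
- canister_mouth (a point): centre of the canister's mouth, on its axis at rim height, 90 mm above its underside
- board: light wooden board, 160 mm (its x) x 140 mm (its y) x 8 mm, about 0.25 kg with black rubber strips along its two 140 mm edges (friction about 1: leaned at 30 degrees or more from level it stays put); lies flat as a cover on the canister at the start. On its top a dark batten to grip: 110 mm long (along the board's x), 16 mm wide (y), rising 30 mm above the board's top face. Origin at the centre of the underside, z out of the batten side
- board_batten (a point): middle of the board's batten, 26 mm above the board's underside (18 mm above its top face, 12 mm below the batten's top), same axes as the board
- inner_lid: inner lid, about 0.35 kg: black rubber plug 104 mm across and 14 mm deep with a bevelled foot, above it a steel flange 126 mm across and 5 mm thick that comes to rest on the canister's rim, and on the axis a black round knob 18 mm across rising from 19 to 84 mm above the plug's underside. Origin at the centre of the plug's underside (14 mm below the rim when seated), z up. Stands on the bench at the start with the outer lid nested over it
- knob (a point): point on the knob's axis 68 mm above the inner lid's underside: about the middle of the part that shows above the collar; the knob's top is 16 mm above this point, the collar's top 21 mm below it. Lifting here carries both lids, the outer one resting on the flange
- outer_lid: red outer lid (dust cover), about 0.18 kg: plate 142 mm across and 4 mm thick resting loosely on the inner lid's flange, skirt reaching 14 mm below the plate's underside (134 mm inside), and a metal collar 42 mm outside, 30 mm inside, rising 24 mm above the plate, through which the knob stands free. Origin at the centre of the plate's underside (19 mm above the inner lid's origin when nested), z up
- collar (a point): centre of the collar of the outer lid, 18 mm above the plate's underside: 14 mm above the plate's top face and 10 mm below the collar's top
- case: fixed wooden case with sleeves in it, 160 mm (x) x 260 mm (y) x 75 mm tall, origin at the centre of its underside; its front face, towards the robot, lies 80 mm along its -x
- case_edge (a point): middle of the case's top front edge, 75 mm above the bench; axes as the case: -x points out of the front face
- bottle_a: standing full dark-green wine bottle, copper cap, 74 mm across, 300 mm tall; bystander; origin at the centre of its underside
- bottle_b: standing full dark-green wine bottle, black cap, 74 mm across, 300 mm tall; bystander; origin at the centre of its underside
- jar: amber glass jar with steel cap, 84 mm across, 110 mm tall; bystander; origin at the centre of its underside
- cup: white mug, 80 mm across, 85 mm tall; bystander; origin at the centre of its underside
- label_roll: roll of white label paper lying flat, 110 mm across, 60 mm tall; bystander; origin at the centre of its underside
- brush: wooden brush lying on the bench; bystander; origin under its middle
Things that resemble listed ones, but are neither listed nor needed, are in the scene too. Of the things like the outer_lid, leave any that is blue, green or purple; of the rest the smaller one is meant.

How it is judged:
On the way, in this order (a step that is already met when the one before it is completed fails the run):
1. the board leans at a slant against the case, let go (angle between board's own z axis and vertical between 0.4 and 1.4 rad and contact force between board and case above 0.05 N and height (world z) of board_batten below 0.095 m and contact force between board and canister below 0.01 N and contact force between board and the fingers below 0.01 N), for 0.3 s.
2. the nested lids sit together on the canister, knob let go (horizontal distance between inner_lid and canister_mouth below 0.006 m and z of inner_lid in the frame of canister_mouth between -0.018 and -0.011 m and angle between the z axis of inner_lid and the z axis of canister, either way round below 0.05 rad and z of outer_lid in the frame of inner_lid below 0.022 m and horizontal distance between outer_lid and inner_lid below 0.008 m and contact force between inner_lid and the fingers below 0.01 N), for 0.2 s.
3. the outer lid is lifted clear alone, the inner lid still seated (z of outer_lid in the frame of inner_lid above 0.092 m and angle between outer_lid's own z axis and vertical below 0.35 rad and horizontal distance between outer_lid and canister_mouth below 0.08 m and horizontal distance between inner_lid and canister_mouth below 0.006 m and z of inner_lid in the frame of canister_mouth between -0.018 and -0.011 m and angle between the z axis of inner_lid and the z axis of canister, either way round below 0.05 rad), for 0.2 s.
At the end, for the whole second after the job is handed in: Outer lid gripped, level within 20 deg, still, over the canister within 80 mm, plate 92 mm or more above the inner lid's underside, touching nothing else; inner lid seated (6 mm, 4 mm high, level); canister within 40 mm of its start; board let go, leaning on the case at 23 to 80 deg (all of step 1 and all of step 3 and contact force between outer_lid and the fingers above 1 N and contact force between outer_lid and inner_lid below 0.01 N and contact force between outer_lid and canister below 0.01 N and contact force between outer_lid and board below 0.01 N and contact force between outer_lid and case below 0.01 N and distance of canister from where it was at the start of the episode below 0.04 m and angle between canister's own z axis and vertical below 0.05 rad and linear speed of outer_lid below 0.03 m/s and linear speed of each of inner_lid, board below 0.02 m/s); the arm keeps its last pose, push and grip.
It fails at once if the lids are parted, or the inner lid carried along, while the inner lid is not seated in the canister (z of outer_lid in the frame of inner_lid above 0.03 m and not (horizontal distance between inner_lid and canister_mouth below 0.006 m and z of inner_lid in the frame of canister_mouth between -0.018 and -0.011 m and angle between the z axis of inner_lid and the z axis of canister, either way round below 0.05 rad)).
It fails at once if the inner lid is dropped or slammed onto the canister (horizontal distance between inner_lid and canister_mouth below 0.02 m and z of inner_lid in the frame of canister_mouth between -0.02 and 0.004 m and linear speed of inner_lid above 0.4 m/s).
It fails at once if the canister is knocked over or shoved (distance of canister from where it was at the start of the episode above 0.05 m or angle between canister's own z axis and vertical above 0.3 rad).
It fails at once if a bystander is moved or knocked over (distance of any of bottle_a, bottle_b, jar, cup, label_roll, brush from where it was at the start of the episode above 0.03 m).
It also fails if it takes over 72 s, if anything falls off the work surface, if the arm or the gripper's body presses on something with over 40 N, if the wrist force passes 120 N, or if a joint passes its speed limit or range.

### The arm

A 6-joint arm with a two-finger parallel gripper is mounted at the origin on the work surface. World frame = base frame: x ahead of the robot, y to its left, z up, the work surface at z = 0. Lengths are in m, angles in rad, forces in N, time in s.
With the tool pointing down it reaches from about 0.325 to 0.775 m from the base axis. Payload 9.3 kg.
Tool frame: the origin (TCP) lies midway between the tips of the shut fingers; the grasp point (between the pads) lies 19 mm behind it (env.grasp_offset is the distance from the TCP to the grasp point, in m); z points along the fingers, x is the direction in which the jaws open and shut, and the axes are right-handed (so a half turn about z gives the same grasp; the last joint's range is limited). The gripper opens to 85 mm and grips with 20 to 120 N. Pads are 22 mm wide; open, the fingers measure 114 mm over their backs; the gripper's body (76 mm by 85 mm) begins 54 mm behind the grasp point. The pads swing forward as they close: fully open they stand 13 mm farther back than shut.
Start: joints at [-1.364, 0.259, 0.021, 1.334, 0, 1.418], TCP at [0.194, -0.515, 0.231] pointing down, gripper open.
Joint ranges: [-3.04, 3.04], [-0.91, 1.82], [-1.04, 1.36], [-1.92, 1.95], [-1.52, 1.45], [-3.14, 3.14]. Speed limits (rad/s): [2.22, 2.22, 2.79, 3.14, 3.14, 3.14].

### API

Orientations are given as a unit quaternion [x, y, z, w].
In Python, from workcell import env, eyes gives the robot as it stands. The module is installed in compiled form; this text tells all that it offers.
- The arm moves only by the shell command python3 -m inch 'ROWS' [FORCE]. ROWS is JSON, a list of rows, each an object of numbers: "grip": the finger opening in mm, from 0 to 85.4; "dx", "dy", "dz": the shift along the tool's x, y, z in mm; "roll": the turn about the tool's z in rad. A call has exactly 10 rows; each row shifts and turns the commanded pose from where the row before left it, along the tool's axes as they then stand; what a row does not reach is not made up. A row lasts 1/12 s, in which the tool goes at most 41.7 mm and 7.16 degrees, less where a joint would pass 70% of its speed; a pose out of reach is approached as far as the arm can. A call is refused whole if a number of a shift passes 41.7 or a number of a turn 0.125, either way. A call with a gripper value outside its range is refused whole. The fingers move at their own pace and stop on an object; FORCE is the grip in N (left out, the last holds). Time passes only in rows, so rows that do not move let the fingers close, or fill a call up. It gives the time, the measured TCP pose, the force and the opening at its end, in the units of the state.
- env.observe(): the state, without advancing time (a new reading comes with each control period).
- eyes.read_camera(name): name is "scene" or "top"; returns a dict with "image" (480x640x3 uint8, red, green, blue), "fx", "fy", "cx", "cy" (pixels), "k1" (the pictures are not rectified: a ray, as slopes to the right and down, at radius r is drawn at 1 + k1 r^2 times it, then the intrinsics apply), "R" (3x3) and "t" (3): a world point X has camera coordinates R X + t. Camera axes: x right, y down, z forward; pixel columns grow to the right and rows downward; lengths in m; the calibration is good to about 2 mm. A picture is of the moment at which its call begins. There is no depth.
- env.finish_job(): hands the job in, once; it reports no verdict.
The state is a dict: "t": time; "joints": joint angles; "qvel": joint speeds; "effort": joint torques, N m; "eef_pos": TCP position; "tcp_rot": TCP orientation; "ft_force": force on the tool from outside, world axes, zero at the start; "wrist_torque": the same for the moment, N m; "finger_gap": finger opening in m.
Only numpy, scipy, OpenCV 4.12 (cv2) and the standard library are available. Lean on these libraries where they do the work, as an engineer would, in place of code of your own. Each camera call takes 0.05 s, during which the arm holds its last target.

## Working session

There is one attempt and no reset: what is moved stays moved. The work goes in short steps, Python scripts to look and compute and a shell command to move; the robot and the scene stay as the last step left them, time stands still between calls to the robot, and variables do not carry over. Pictures are saved under pics/ and viewed, and the job is handed in when it is done.

```bash
mkdir -p pics; ls; cat > h.py <<'E'
import numpy as np, cv2
from workcell import env, eyes
def snap(name, fn=None):
    c=eyes.read_camera(name)
    if fn: cv2.imwrite('pics/'+fn, c['image'][:,:,::-1])
    return c
def ray(c,u,v):
    K=np.array([[c['fx'],0,c['cx']],[0,c['fy'],c['cy']],[0,0,1.]])
    p=cv2.undistortPoints(np.array([[[u,v]]],float),K,np.array([c['k1'],0,0,0.]))[0,0]
    R=np.array(c['R']);t=np.array(c['t'])
    return -R.T@t, R.T@np.array([p[0],p[1],1.])
def onz(c,u,v,z):
    o,d=ray(c,u,v); return o+d*(z-o[2])/d[2]
def proj(c,X):
    R=np.array(c['R']);t=np.array(c['t']);p=R@np.array(X)+t
    a=p[:2]/p[2]; r2=a@a; a=a*(1+c['k1']*r2)
    return np.array([c['fx']*a[0]+c['cx'],c['fy']*a[1]+c['cy']])
E
python3 - <<'E'
from h import *
for n in('scene','top'):
    c=snap(n,n+'0.png'); print(n,{k:(np.round(v,3).tolist()) for k,v in c.items() if k!='image'}, 'pos',-np.array(c['R']).T@np.array(c['t']))
print(env.observe(), env.grasp_offset)
E
```

```text
pics
scene {'fx': 482.403, 'fy': 482.403, 'cx': 318.028, 'cy': 245.461, 'k1': 0.028, 'R': [[0.501, 0.865, -0.022], [0.564, -0.345, -0.75], [-0.657, 0.363, -0.661]], 't': [-0.216, -0.198, 1.538]} pos [ 1.22996448 -0.44003977  0.86260456]
top {'fx': 614.414, 'fy': 614.414, 'cx': 319.5, 'cy': 244.556, 'k1': -0.165, 'R': [[0.006, -1.0, 0.009], [-0.997, -0.007, -0.071], [0.071, -0.008, -0.997]], 't': [-0.029, 0.477, 1.544]} pos [ 0.36641431 -0.01348662  1.57390905]
{'t': 0.1, 'joints': array([-1.36360274e+00,  2.59124937e-01,  2.08392302e-02,  1.33371545e+00,
       -2.53284913e-05,  1.41821821e+00]), 'qvel': array([ 0.0012295 , -0.00196771,  0.00113284, -0.00043625,  0.00203163,
       -0.00058687]), 'effort': array([ 6.67016400e-03, -5.56690872e+01,  3.45070159e+01,  1.16648720e-02,
       -2.09288083e-05, -1.97963101e-05]), 'eef_pos': array([ 0.19357922, -0.51453114,  0.2307332 ]), 'tcp_rot': array([ 8.22210460e-01, -5.69183271e-01, -4.46152365e-04, -4.04987267e-04]), 'ft_force': array([-0.05419369,  0.21973162, -0.12362165]), 'wrist_torque': array([ 0.02830931, -0.00274597,  0.00913483]), 'finger_gap': 0.0851422533226613} 0.0187
```

View pics/top0.png

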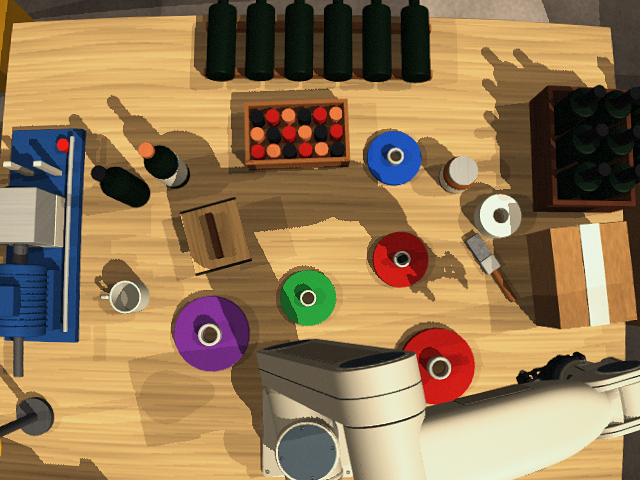

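View pics/scene0.png

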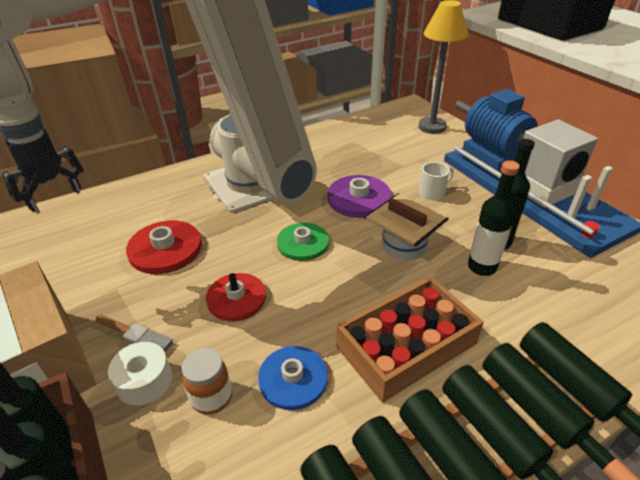

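```bash
python3 - <<'E'
from h import *
a=cv2.imread('pics/top0.png')
b=cv2.resize(a[85:285,165:355],None,fx=4,fy=4,interpolation=cv2.INTER_CUBIC)[:600*2]
cv2.imwrite('pics/z1.png',cv2.resize(a[90:285,165:360],None,fx=3,fy=3,interpolation=cv2.INTER_CUBIC))
cv2.imwrite('pics/z2.png',cv2.resize(a[215:305,350:470],None,fx=6,fy=6,interpolation=cv2.INTER_CUBIC))
s=cv2.imread('pics/scene0.png')
cv2.imwrite('pics/z3.png',cv2.resize(s[180:280,350:470],None,fx=6,fy=6,interpolation=cv2.INTER_CUBIC))
E
```

```text
(no output)
```

View pics/z1.png

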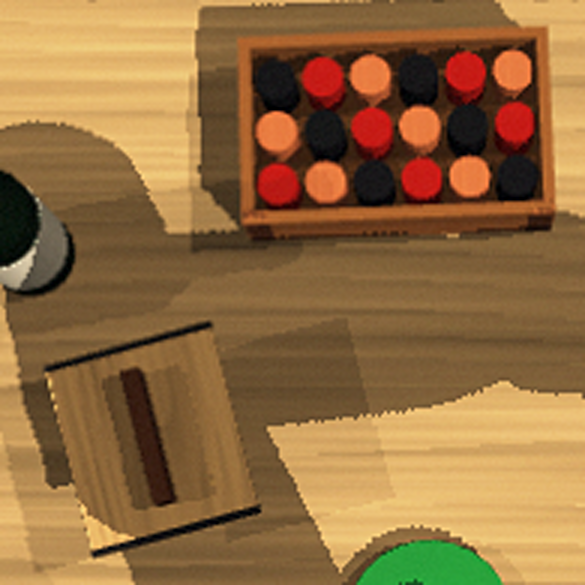

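View pics/z2.png

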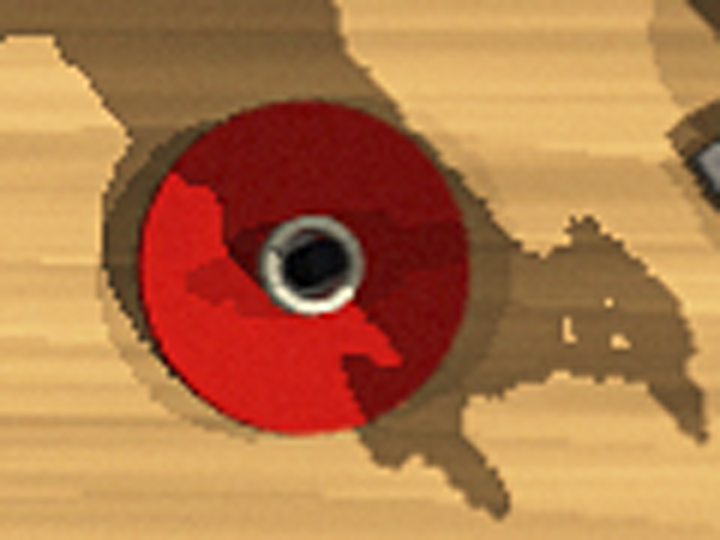

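View pics/z3.png

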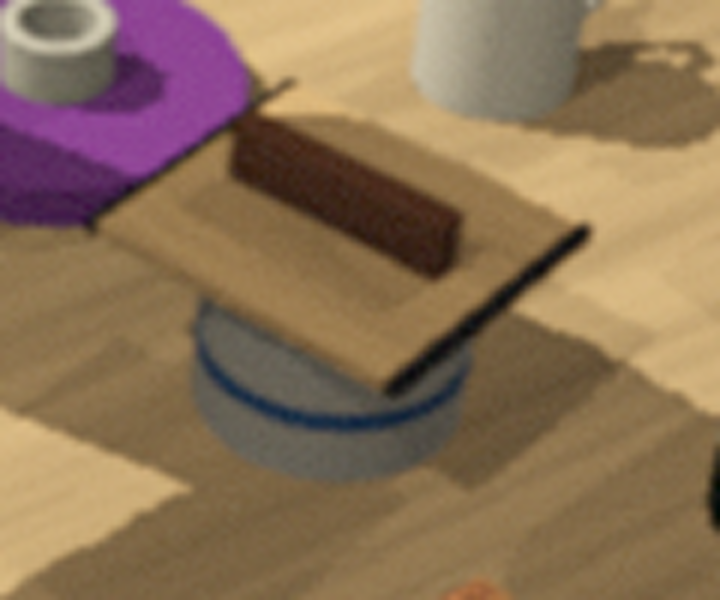

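```bash
python3 - <<'E'
from h import *
T=snap('top');S=snap('scene')
def P(c,l,z): return np.array([onz(c,u,v,z) for u,v in l])
bc=np.array([(46,369),(211,323),(260,510),(93,554)])/3.+[165,90]
b=P(T,bc,.098); print('board corners top\n',b.round(4),'mean',b.mean(0).round(4)); print('edges',[np.linalg.norm(b[i]-b[(i+1)%4]).round(4) for i in range(4)])
x=(b[0]+b[1]-b[2]-b[3]); print('x ang',np.degrees(np.arctan2(x[1],x[0])))
sc=np.array([(90,222),(290,82),(587,230),(393,390)])/6.+[350,180]
b2=P(S,sc,.098); print('scene corners\n',b2.round(4),b2.mean(0).round(4))
# batten mask
def mask(c,lo,hi,box):
    h=cv2.cvtColor(c['image'],cv2.COLOR_RGB2HSV); m=cv2.inRange(h,lo,hi); k=np.zeros_like(m);x0,y0,x1,y1=box;k[y0:y1,x0:x1]=m[y0:y1,x0:x1]; return k
bt=np.array([(120,372),(143,367),(175,502),(152,507)])/3.+[165,90]
print('batten top',P(T,bt,.128).round(4), P(T,bt,.128).mean(0).round(4))
cs=np.array([(238,40),(547,28),(551,209),(242,222)])/3.+[165,90]
q=P(T,cs,.075); print('case top\n',q.round(4),q.mean(0).round(4),[np.linalg.norm(q[i]-q[(i+1)%4]).round(4) for i in range(4)])
f=q[2]-q[3]; print('front edge ang',np.degrees(np.arctan2(f[1],f[0])))
# lid: red mask
for c,box,n in((T,(350,215,450,300),'T'),(S,(195,260,280,325),'S')):
    m=mask(c,(0,150,60),(6,255,255),box)|mask(c,(174,150,60),(180,255,255),box)
    ct=max(cv2.findContours(m,0,2)[0],key=cv2.contourArea); e=cv2.fitEllipse(cv2.convexHull(ct)); print(n,e, onz(c,*e[0],.02).round(4))
kt=np.array([(316,264)])/6.+[350,215]; print('knob',P(T,kt,.084),'collar',P(T,np.array([(312,265)])/6+[350,215],.047))
# bottles, jar etc on scene: base estimates
print('bottleA base',onz(S,487,262,0),'bottleB',onz(S,516,240,0),'cup',onz(S,433,193,0))
print('green',onz(T,308,297,.02))
E
```

```text
board corners top
 [[0.5462 0.3137 0.098 ]
 [0.5843 0.1795 0.098 ]
 [0.4332 0.1374 0.098 ]
 [0.3967 0.2719 0.098 ]] mean [0.4901 0.2256 0.098 ]
edges [np.float64(0.1395), np.float64(0.1569), np.float64(0.1394), np.float64(0.1553)]
x ang 15.575819433434798
scene corners
 [[0.4371 0.1383 0.098 ]
 [0.3995 0.2726 0.098 ]
 [0.5515 0.3129 0.098 ]
 [0.5896 0.1794 0.098 ]] [0.4945 0.2258 0.098 ]
batten top [[0.5404 0.2474 0.128 ]
 [0.5445 0.2291 0.128 ]
 [0.4376 0.2016 0.128 ]
 [0.4335 0.2198 0.128 ]] [0.489  0.2245 0.128 ]
case top
 [[ 0.8277  0.1653  0.075 ]
 [ 0.8396 -0.0935  0.075 ]
 [ 0.6847 -0.0968  0.075 ]
 [ 0.6722  0.1585  0.075 ]] [0.756  0.0334 0.075 ] [np.float64(0.2591), np.float64(0.1549), np.float64(0.2556), np.float64(0.1557)]
front edge ang -87.18042343140502
T ((399.9994812011719, 259.184814453125), (55.305789947509766, 55.550331115722656), 106.0958480834961) [ 0.4412 -0.2311  0.02  ]
S ((235.62371826171875, 296.64178466796875), (46.74796676635742, 60.32476043701172), 76.56481170654297) [ 0.449  -0.2352  0.02  ]
knob [[ 0.43863824 -0.22869124  0.084     ]] collar [[ 0.44000565 -0.23235713  0.047     ]]
bottleA base [0.65461831 0.37227933 0.        ] bottleB [0.63147863 0.50009667 0.        ] cup [0.34589883 0.45519112 0.        ]
green [0.3442514  0.00191754 0.02      ]
```

```bash
python3 -m inch '[{"roll":-0.125,"grip":85},{"roll":-0.125},{"roll":-0.125},{"roll":-0.125},{"roll":-0.125},{"roll":-0.125},{"roll":-0.125},{"roll":-0.125},{"roll":-0.125},{"roll":-0.125}]' 20
python3 -m inch '[{"roll":-0.125},{"roll":-0.125},{"roll":-0.125},{"roll":-0.125},{"roll":-0.125},{"roll":-0.125},{"roll":-0.125},{"roll":-0.125},{"roll":-0.125},{"roll":-0.125}]'
python3 -m inch '[{"roll":-0.125},{"roll":-0.125},{"roll":-0.125},{"roll":-0.125},{"roll":-0.047},{},{},{},{},{}]'
cat >> h.py <<'E'
from scipy.spatial.transform import Rotation as Ro
def st(target=None):
    o=env.observe(); R=Ro.from_quat(o['tcp_rot']).as_matrix()
    print('t %.2f tcp'%o['t'],o['eef_pos'].round(4),'yaw %.2f'%np.degrees(np.arctan2(R[1,0],R[0,0])),'zax',R[:,2].round(3),'F',o['ft_force'].round(2),'M',o['wrist_torque'].round(2),'gap %.4f'%o['finger_gap'],'j',o['joints'].round(2))
    if target is not None: print('need tool mm', (R.T@(np.array(target)-o['eef_pos'])*1000).round(1))
    return o,R
E
python3 -c "
from h import *
st([.4915,.2255,.231])"
```

```text
t 0.20 tcp [ 0.1936 -0.5146  0.2309] yaw -69.39 zax [-0.     0.001 -1.   ] F [-0.61 -0.07  0.56] M [-0.01  0.04  0.04] gap 0.0854 j [-1.36  0.26  0.02  1.33  0.    1.42]
need tool mm [-5.879e+02 -5.394e+02  4.000e-01]schema error: expected keys grip, dx, dy, dz, roll
schema error: expected keys grip, dx, dy, dz, roll
schema error: expected keys grip, dx, dy, dz, roll
```

```bash
python3 -m inch '[{"grip":85,"dx":0,"dy":0,"dz":0,"roll":-0.125},{"grip":85,"dx":0,"dy":0,"dz":0,"roll":-0.125},{"grip":85,"dx":0,"dy":0,"dz":0,"roll":-0.125},{"grip":85,"dx":0,"dy":0,"dz":0,"roll":-0.125},{"grip":85,"dx":0,"dy":0,"dz":0,"roll":-0.125},{"grip":85,"dx":0,"dy":0,"dz":0,"roll":-0.125},{"grip":85,"dx":0,"dy":0,"dz":0,"roll":-0.125},{"grip":85,"dx":0,"dy":0,"dz":0,"roll":-0.125},{"grip":85,"dx":0,"dy":0,"dz":0,"roll":-0.125},{"grip":85,"dx":0,"dy":0,"dz":0,"roll":-0.125}]' 20
python3 -c "
from h import *
st([.4915,.2255,.231])"
```

```text
t: 1.03
eef_pos: [0.1936, -0.5147, 0.2311]
tcp_rot: [1.0, 0.023, -0.0, -0.0]
ft_force: [-0.2, -0.4, -0.0]
finger_gap: 0.0848
t 1.03 tcp [ 0.1936 -0.5147  0.2311] yaw 2.59 zax [-0.  0. -1.] F [-0.17 -0.44 -0.01] M [-0.04 -0.01  0.05] gap 0.0848 j [-1.36  0.26  0.02  1.33 -0.    0.16]
need tool mm [ 3.31e+02 -7.26e+02  4.00e-01]
```

```bash
python3 -m inch '[{"grip":85,"dx":0,"dy":0,"dz":0,"roll":-0.125},{"grip":85,"dx":0,"dy":0,"dz":0,"roll":-0.125},{"grip":85,"dx":0,"dy":0,"dz":0,"roll":-0.125},{"grip":85,"dx":0,"dy":0,"dz":0,"roll":-0.125},{"grip":85,"dx":0,"dy":0,"dz":0,"roll":-0.125},{"grip":85,"dx":0,"dy":0,"dz":0,"roll":-0.125},{"grip":85,"dx":0,"dy":0,"dz":0,"roll":-0.125},{"grip":85,"dx":0,"dy":0,"dz":0,"roll":-0.125},{"grip":85,"dx":0,"dy":0,"dz":0,"roll":-0.125},{"grip":85,"dx":0,"dy":0,"dz":0,"roll":-0.125}]'
python3 -m inch '[{"grip":85,"dx":0,"dy":0,"dz":0,"roll":-0.125},{"grip":85,"dx":0,"dy":0,"dz":0,"roll":-0.125},{"grip":85,"dx":0,"dy":0,"dz":0,"roll":-0.125},{"grip":85,"dx":0,"dy":0,"dz":0,"roll":-0.125},{"grip":85,"dx":0,"dy":0,"dz":0,"roll":-0.041},{"grip":85,"dx":21,"dy":16,"dz":0,"roll":0},{"grip":85,"dx":21,"dy":16,"dz":0,"roll":0},{"grip":85,"dx":21,"dy":16,"dz":0,"roll":0},{"grip":85,"dx":21,"dy":16,"dz":0,"roll":0},{"grip":85,"dx":21,"dy":16,"dz":0,"roll":0}]'
python3 -c "
from h import *
st([.4915,.2255,.231])"
```

```text
t: 1.87
eef_pos: [0.1936, -0.5147, 0.2311]
tcp_rot: [0.798, 0.603, 0.0, -0.0]
ft_force: [-0.1, -0.6, 0.0]
finger_gap: 0.0844
t: 2.7
eef_pos: [0.2443, -0.3916, 0.2311]
tcp_rot: [0.61, 0.792, 0.0, -0.0]
ft_force: [0.0, 0.1, 0.5]
finger_gap: 0.085
t 2.70 tcp [ 0.2443 -0.3916  0.2311] yaw 104.83 zax [-0.  0. -1.] F [0.02 0.13 0.52] M [-0.01  0.01  0.06] gap 0.0850 j [-1.2   0.11 -0.17  1.29  0.   -1.45]
need tool mm [5.332e+02 3.970e+02 3.000e-01]
```

```bash
python3 -m inch '[{"grip":85,"dx":25,"dy":19,"dz":0,"roll":0},{"grip":85,"dx":25,"dy":19,"dz":0,"roll":0},{"grip":85,"dx":25,"dy":19,"dz":0,"roll":0},{"grip":85,"dx":25,"dy":19,"dz":0,"roll":0},{"grip":85,"dx":25,"dy":19,"dz":0,"roll":0},{"grip":85,"dx":25,"dy":19,"dz":0,"roll":0},{"grip":85,"dx":25,"dy":19,"dz":0,"roll":0},{"grip":85,"dx":25,"dy":19,"dz":0,"roll":0},{"grip":85,"dx":25,"dy":19,"dz":0,"roll":0},{"grip":85,"dx":25,"dy":19,"dz":0,"roll":0}]'
python3 -m inch '[{"grip":85,"dx":25,"dy":19,"dz":0,"roll":0},{"grip":85,"dx":25,"dy":19,"dz":0,"roll":0},{"grip":85,"dx":25,"dy":19,"dz":0,"roll":0},{"grip":85,"dx":25,"dy":19,"dz":0,"roll":0},{"grip":85,"dx":25,"dy":19,"dz":0,"roll":0},{"grip":85,"dx":25,"dy":19,"dz":0,"roll":0},{"grip":85,"dx":25,"dy":19,"dz":0,"roll":0},{"grip":85,"dx":25,"dy":19,"dz":0,"roll":0},{"grip":85,"dx":25,"dy":10,"dz":0,"roll":0},{"grip":85,"dx":10,"dy":0,"dz":0,"roll":0}]'
python3 -c "
from h import *
st([.4915,.2255,.231])
snap('top','t1.png')"
```

```text
t: 3.53
eef_pos: [0.3638, -0.1009, 0.2314]
tcp_rot: [0.61, 0.792, 0.0, 0.0]
ft_force: [0.2, -1.2, 0.7]
finger_gap: 0.085
t: 4.37
eef_pos: [0.4606, 0.169, 0.2307]
tcp_rot: [0.609, 0.793, 0.0, -0.0]
ft_force: [-1.0, 0.0, 0.1]
finger_gap: 0.0848
t 4.37 tcp [0.4606 0.169  0.2307] yaw 104.96 zax [-0.001  0.001 -1.   ] F [-1.01  0.01  0.1 ] M [-0.04  0.05  0.04] gap 0.0848 j [ 0.18  0.16 -0.11  1.3   0.   -0.08]
need tool mm [46.6 44.4 -0.3]
```

View pics/t1.png

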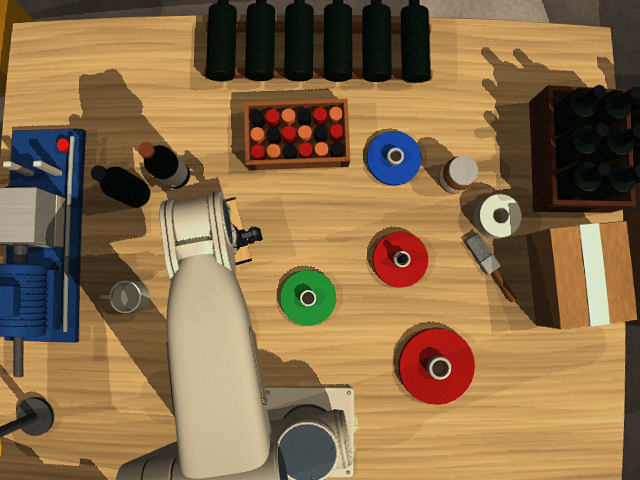

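```bash
python3 -m inch '[{"grip":50,"dx":15,"dy":15,"dz":0,"roll":0},{"grip":50,"dx":15,"dy":15,"dz":0,"roll":0},{"grip":50,"dx":10,"dy":10,"dz":0,"roll":0},{"grip":50,"dx":0,"dy":0,"dz":0,"roll":0},{"grip":50,"dx":0,"dy":0,"dz":0,"roll":0},{"grip":50,"dx":0,"dy":0,"dz":15,"roll":0},{"grip":50,"dx":0,"dy":0,"dz":15,"roll":0},{"grip":50,"dx":0,"dy":0,"dz":15,"roll":0},{"grip":50,"dx":0,"dy":0,"dz":0,"roll":0},{"grip":50,"dx":0,"dy":0,"dz":0,"roll":0}]'
python3 -c "
from h import *
st([.4915,.2255,.1045])
snap('scene','s1.png')"
```

```text
t: 5.25
eef_pos: [0.4877, 0.214, 0.1863]
tcp_rot: [0.61, 0.792, -0.001, -0.0]
ft_force: [0.3, 0.9, 0.0]
finger_gap: 0.0494
t 5.25 tcp [0.4877 0.214  0.1863] yaw 104.80 zax [-0.001 -0.001 -1.   ] F [0.34 0.91 0.01] M [-0.    0.01  0.01] gap 0.0494 j [ 0.26  0.25 -0.11  1.22 -0.   -0.  ]
need tool mm [10.1  6.7 81.8]
```

View pics/s1.png

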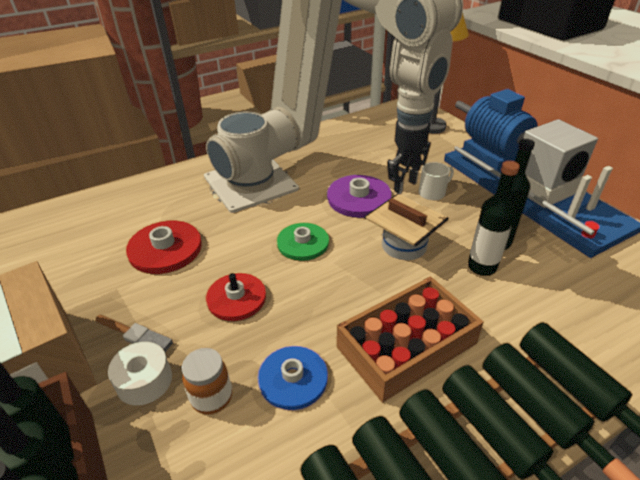

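```bash
python3 -m inch '[{"grip":50,"dx":5,"dy":3.5,"dz":0,"roll":0},{"grip":50,"dx":5,"dy":3,"dz":0,"roll":0},{"grip":50,"dx":0,"dy":0,"dz":16,"roll":0},{"grip":50,"dx":0,"dy":0,"dz":16,"roll":0},{"grip":50,"dx":0,"dy":0,"dz":16,"roll":0},{"grip":50,"dx":0,"dy":0,"dz":14,"roll":0},{"grip":50,"dx":0,"dy":0,"dz":12,"roll":0},{"grip":50,"dx":0,"dy":0,"dz":7,"roll":0},{"grip":50,"dx":0,"dy":0,"dz":0,"roll":0},{"grip":50,"dx":0,"dy":0,"dz":0,"roll":0}]'
python3 -c "
from h import *
st([.491,.225,.1045])"
```

```text
t: 6.13
eef_pos: [0.4924, 0.2268, 0.1057]
tcp_rot: [0.61, 0.793, 0.0, 0.0]
ft_force: [-0.1, -0.1, 0.7]
finger_gap: 0.0501
t 6.13 tcp [0.4924 0.2268 0.1057] yaw 104.87 zax [ 0.  0. -1.] F [-0.13 -0.13  0.74] M [0.03 0.01 0.01] gap 0.0501 j [ 0.28  0.31 -0.23  1.02  0.    0.02]
need tool mm [-1.4 -1.8  1.2]
```

```bash
python3 -m inch '[{"grip":30,"dx":-1,"dy":-1,"dz":1,"roll":0},{"grip":20,"dx":0,"dy":0,"dz":0,"roll":0},{"grip":14,"dx":0,"dy":0,"dz":0,"roll":0},{"grip":10,"dx":0,"dy":0,"dz":0,"roll":0},{"grip":6,"dx":0,"dy":0,"dz":0,"roll":0},{"grip":6,"dx":0,"dy":0,"dz":0,"roll":0},{"grip":6,"dx":0,"dy":0,"dz":0,"roll":0},{"grip":6,"dx":0,"dy":0,"dz":0,"roll":0},{"grip":6,"dx":0,"dy":0,"dz":0,"roll":0},{"grip":6,"dx":0,"dy":0,"dz":0,"roll":0}]' 25
python3 -c "
from h import *
st([.491,.225,.1045])"
```

```text
t: 6.97
eef_pos: [0.4917, 0.2255, 0.1051]
tcp_rot: [0.61, 0.793, 0.001, 0.0]
ft_force: [-1.4, 1.5, 6.3]
finger_gap: 0.0152
t 6.97 tcp [0.4917 0.2255 0.1051] yaw 104.84 zax [ 0.001  0.001 -1.   ] F [-1.44  1.46  6.29] M [ 0.3   0.33 -0.11] gap 0.0152 j [ 0.27  0.31 -0.24  1.02  0.    0.02]
need tool mm [-0.3 -0.8  0.6]
```

```bash
python3 -m inch '[{"grip":6,"dx":0,"dy":0,"dz":-3,"roll":0},{"grip":6,"dx":0,"dy":0,"dz":-5,"roll":0},{"grip":6,"dx":0,"dy":0,"dz":-8,"roll":0},{"grip":6,"dx":0,"dy":0,"dz":-10,"roll":0},{"grip":6,"dx":0,"dy":0,"dz":-12,"roll":0},{"grip":6,"dx":0,"dy":0,"dz":-12,"roll":0},{"grip":6,"dx":0,"dy":0,"dz":-10,"roll":0},{"grip":6,"dx":0,"dy":0,"dz":-5,"roll":0},{"grip":6,"dx":0,"dy":0,"dz":0,"roll":0},{"grip":6,"dx":0,"dy":0,"dz":0,"roll":0}]'
python3 -c "
from h import *
st([.491,.225,.1045])
snap('scene','s2.png')"
```

```text
t: 7.8
eef_pos: [0.4914, 0.2252, 0.1694]
tcp_rot: [0.61, 0.793, 0.0, 0.0]
ft_force: [-0.1, -0.2, -3.7]
finger_gap: 0.0155
t 7.80 tcp [0.4914 0.2252 0.1694] yaw 104.85 zax [ 0.  0. -1.] F [-0.09 -0.21 -3.66] M [-0.02  0.01 -0.01] gap 0.0155 j [ 0.27  0.27 -0.13  1.18 -0.    0.02]
need tool mm [-0.1 -0.5 64.9]
```

View pics/s2.png

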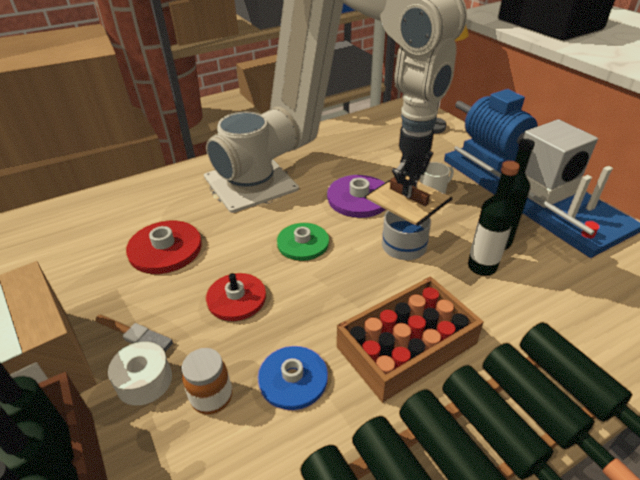

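```bash
python3 -m inch '[{"grip":6,"dx":0,"dy":0,"dz":0,"roll":0.07},{"grip":6,"dx":0,"dy":0,"dz":0,"roll":0.07},{"grip":6,"dx":0,"dy":0,"dz":0,"roll":0.07},{"grip":6,"dx":-10,"dy":4,"dz":0,"roll":0},{"grip":6,"dx":-18,"dy":8,"dz":0,"roll":0},{"grip":6,"dx":-20,"dy":10,"dz":0,"roll":0},{"grip":6,"dx":-20,"dy":12,"dz":0,"roll":0},{"grip":6,"dx":-20,"dy":12,"dz":0,"roll":0},{"grip":6,"dx":-20,"dy":12,"dz":0,"roll":0},{"grip":6,"dx":-20,"dy":12,"dz":0,"roll":0}]'
python3 - <<'E'
from h import *
st([.639,.023,.095])
a=cv2.imread('pics/scene0.png'); cv2.imwrite('pics/z4.png',cv2.resize(a[270:400,330:490],None,fx=5,fy=5,interpolation=cv2.INTER_CUBIC))
E
```

```text
t: 8.68
eef_pos: [0.568, 0.0992, 0.1686]
tcp_rot: [0.689, 0.725, -0.0, -0.0]
ft_force: [0.6, 0.3, -2.8]
finger_gap: 0.0156
t 8.68 tcp [0.568  0.0992 0.1686] yaw 92.93 zax [-0.001 -0.    -1.   ] F [ 0.55  0.26 -2.8 ] M [ 0.05 -0.03 -0.03] gap 0.0156 j [ 0.03  0.33 -0.04  1.2  -0.   -0.02]
need tool mm [-79.7  67.1  73.6]
```

View pics/z4.png

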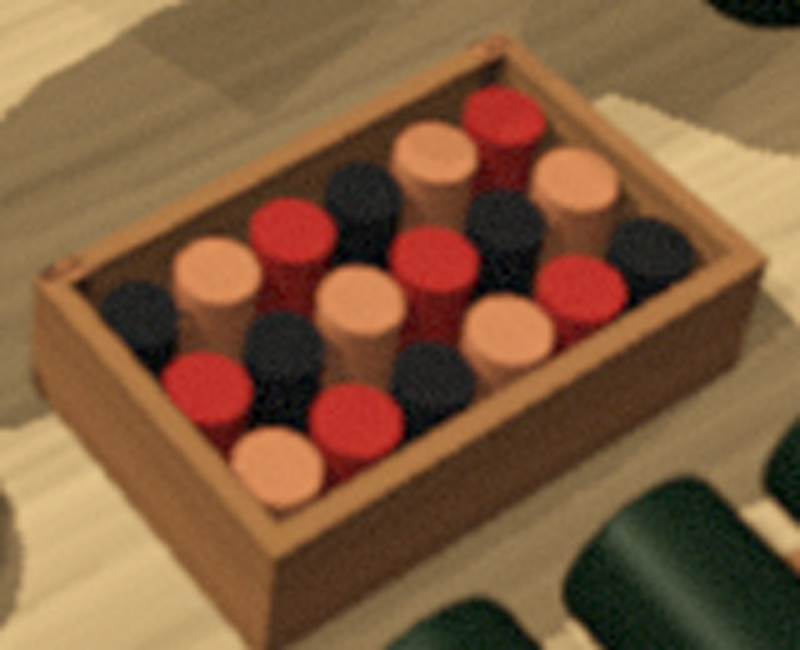

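```bash
python3 - <<'E'
from h import *
S=snap('scene')
q=np.array([onz(S,u/5+330,v/5+270,.075) for u,v in((34,275),(500,33),(766,262),(275,555))])
print(q.round(4)); f=q[1]-q[0]; print(np.degrees(np.arctan2(f[1],f[0])), np.linalg.norm(f), np.linalg.norm(q[2]-q[1])); print(q.mean(0))
E
python3 -m inch '[{"grip":6,"dx":-20,"dy":14,"dz":0,"roll":0},{"grip":6,"dx":-20,"dy":14,"dz":0,"roll":0},{"grip":6,"dx":-15,"dy":12,"dz":0,"roll":0},{"grip":6,"dx":-8,"dy":7,"dz":0,"roll":0},{"grip":6,"dx":0,"dy":0,"dz":0,"roll":0},{"grip":6,"dx":0,"dy":0,"dz":10,"roll":0},{"grip":6,"dx":0,"dy":0,"dz":15,"roll":0},{"grip":6,"dx":0,"dy":0,"dz":15,"roll":0},{"grip":6,"dx":0,"dy":0,"dz":5,"roll":0},{"grip":6,"dx":0,"dy":0,"dz":0,"roll":0}]'
python3 - <<'E'
from h import *
st([.639,.023,.095]); snap('top','t3.png'); snap('scene','s3.png')
E
```

```text
[[ 0.6837 -0.099   0.075 ]
 [ 0.6735  0.1572  0.075 ]
 [ 0.8332  0.1637  0.075 ]
 [ 0.8428 -0.0919  0.075 ]]
92.28107980106701 0.25637580142262356 0.15988602220167683
[0.75830904 0.03251445 0.075     ]
t: 9.57
eef_pos: [0.6161, 0.0412, 0.1225]
tcp_rot: [0.689, 0.725, -0.001, -0.001]
ft_force: [0.0, -0.6, -3.1]
finger_gap: 0.0155
t 9.57 tcp [0.6161 0.0412 0.1225] yaw 92.90 zax [-0.003  0.    -1.   ] F [ 0.01 -0.56 -3.06] M [ 0.01  0.01 -0.01] gap 0.0155 j [-0.07  0.42 -0.01  1.14  0.   -0.12]
need tool mm [-19.3  22.1  27.4]
```

View pics/t3.png

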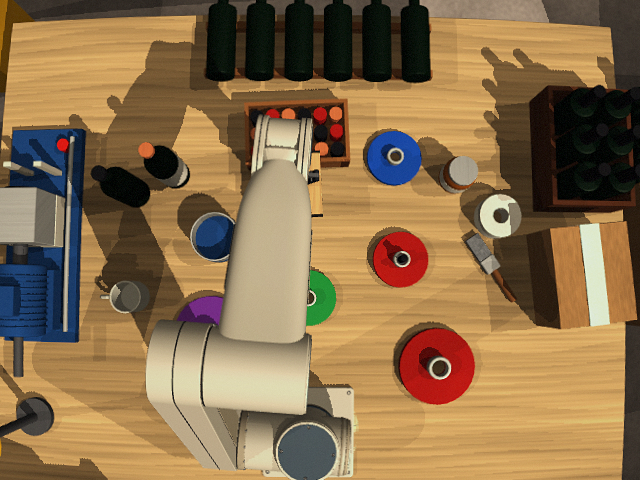

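View pics/s3.png

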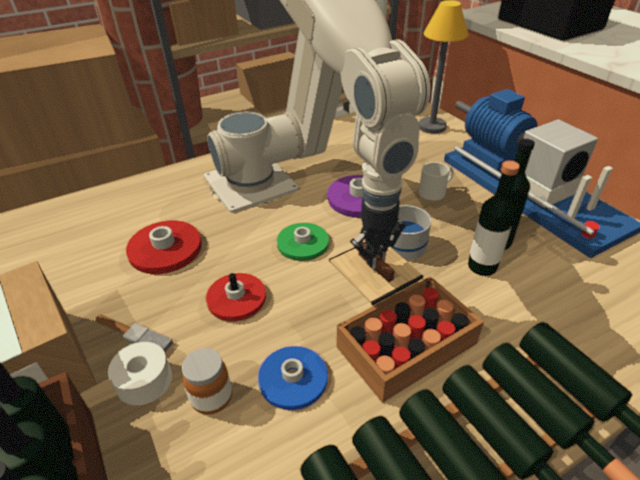

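```bash
python3 -m inch '[{"grip":6,"dx":-6,"dy":7,"dz":0,"roll":0},{"grip":6,"dx":-6,"dy":8,"dz":0,"roll":0},{"grip":6,"dx":-5,"dy":8,"dz":0,"roll":0},{"grip":6,"dx":0,"dy":0,"dz":0,"roll":0},{"grip":6,"dx":0,"dy":0,"dz":0,"roll":0},{"grip":6,"dx":0,"dy":0,"dz":8,"roll":0},{"grip":6,"dx":0,"dy":0,"dz":8,"roll":0},{"grip":6,"dx":0,"dy":0,"dz":7,"roll":0},{"grip":6,"dx":0,"dy":0,"dz":3,"roll":0},{"grip":6,"dx":0,"dy":0,"dz":0,"roll":0}]'
python3 - <<'E'
from h import *
st([.6405,.025,.095]); 
c=snap('scene')
cv2.imwrite('pics/z5.png',cv2.resize(c['image'][220:370,310:490,::-1],None,fx=4,fy=4,interpolation=cv2.INTER_CUBIC))
E
```

```text
t: 10.5
eef_pos: [0.6406, 0.0246, 0.0969]
tcp_rot: [0.689, 0.724, -0.001, -0.001]
ft_force: [-0.4, -0.1, -3.1]
finger_gap: 0.0154
t 10.50 tcp [0.6406 0.0246 0.0969] yaw 92.83 zax [-0.002  0.    -1.   ] F [-0.44 -0.14 -3.08] M [-0.   -0.01  0.06] gap 0.0154 j [-0.09  0.48  0.01  1.1  -0.   -0.14]
need tool mm [ 0.4 -0.1  1.9]
```

View pics/z5.png

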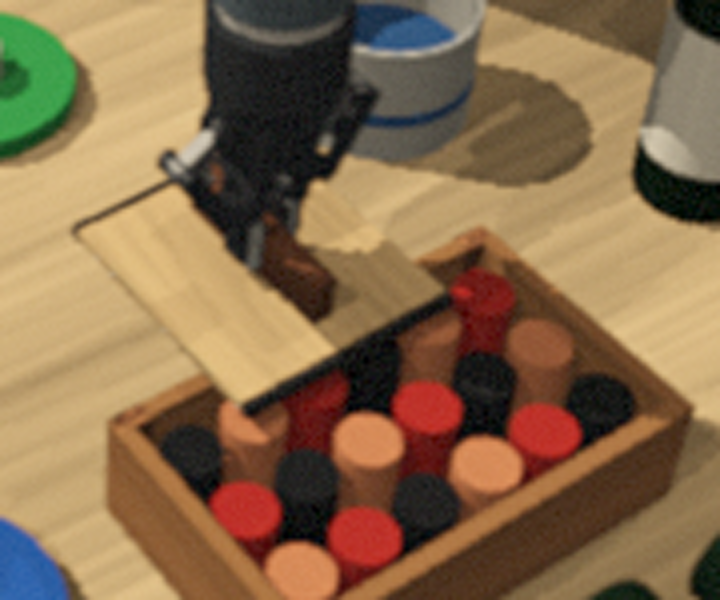

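```bash
python3 -m inch '[{"grip":6,"dx":0,"dy":0,"dz":3,"roll":0},{"grip":6,"dx":0,"dy":0,"dz":3,"roll":0},{"grip":6,"dx":0,"dy":0,"dz":1,"roll":0},{"grip":6,"dx":0,"dy":-1.8,"dz":3,"roll":0},{"grip":6,"dx":0,"dy":-1.8,"dz":3,"roll":0},{"grip":6,"dx":0,"dy":-1.8,"dz":3,"roll":0},{"grip":6,"dx":0,"dy":-1.8,"dz":3,"roll":0},{"grip":6,"dx":0,"dy":-1.8,"dz":3,"roll":0},{"grip":6,"dx":0,"dy":0,"dz":0,"roll":0},{"grip":6,"dx":0,"dy":0,"dz":0,"roll":0}]'
python3 - <<'E'
from h import *
st(); 
c=snap('scene')
cv2.imwrite('pics/z6.png',cv2.resize(c['image'][220:370,310:490,::-1],None,fx=4,fy=4,interpolation=cv2.INTER_CUBIC))
E
```

```text
t: 11.38
eef_pos: [0.6332, 0.024, 0.0773]
tcp_rot: [0.689, 0.724, 0.001, 0.001]
ft_force: [0.8, 1.3, 4.9]
finger_gap: 0.0157
t 11.38 tcp [0.6332 0.024  0.0773] yaw 92.83 zax [ 0.002 -0.    -1.   ] F [0.76 1.34 4.89] M [ 0.17 -0.44  0.08] gap 0.0157 j [-0.09  0.48 -0.05  1.04  0.   -0.14]
```

View pics/z6.png

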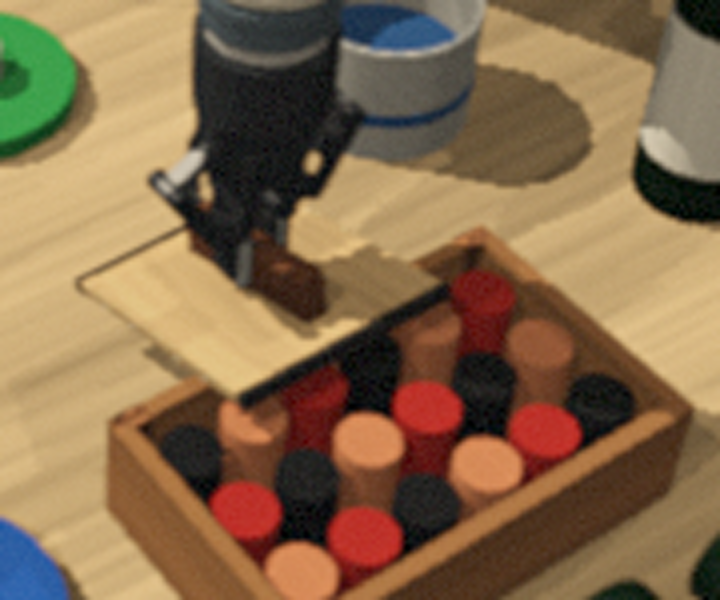

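```bash
python3 -m inch '[{"grip":6,"dx":0,"dy":-1.2,"dz":3,"roll":0},{"grip":6,"dx":0,"dy":-1,"dz":3,"roll":0},{"grip":6,"dx":0,"dy":-1,"dz":3,"roll":0},{"grip":6,"dx":0,"dy":-0.8,"dz":3,"roll":0},{"grip":6,"dx":0,"dy":-0.6,"dz":3,"roll":0},{"grip":6,"dx":0,"dy":-0.3,"dz":2,"roll":0},{"grip":6,"dx":0,"dy":0,"dz":0,"roll":0},{"grip":6,"dx":0,"dy":0,"dz":0,"roll":0},{"grip":6,"dx":0,"dy":0,"dz":0,"roll":0},{"grip":6,"dx":0,"dy":0,"dz":0,"roll":0}]'
python3 - <<'E'
from h import *
st(); 
c=snap('scene')
cv2.imwrite('pics/z7.png',cv2.resize(c['image'][220:370,310:490,::-1],None,fx=4,fy=4,interpolation=cv2.INTER_CUBIC))
E
```

```text
t: 12.27
eef_pos: [0.6279, 0.0237, 0.0596]
tcp_rot: [0.69, 0.724, 0.0, 0.0]
ft_force: [-1.4, 0.9, 5.8]
finger_gap: 0.0154
t 12.27 tcp [0.6279 0.0237 0.0596] yaw 92.82 zax [ 0.001 -0.    -1.   ] F [-1.37  0.92  5.81] M [ 0.12 -0.39  0.04] gap 0.0154 j [-0.1   0.48 -0.09  1.    0.   -0.14]
```

View pics/z7.png

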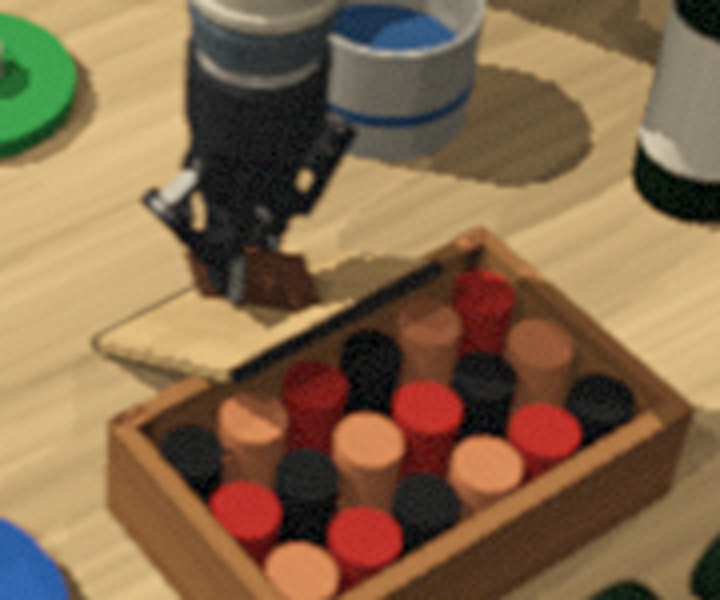

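```bash
python3 -m inch '[{"grip":6,"dx":0,"dy":0,"dz":1.5,"roll":0},{"grip":6,"dx":0,"dy":0,"dz":1.5,"roll":0},{"grip":6,"dx":0,"dy":0,"dz":1,"roll":0},{"grip":6,"dx":0,"dy":0,"dz":0,"roll":0},{"grip":6,"dx":0,"dy":0,"dz":0,"roll":0},{"grip":6,"dx":0,"dy":0,"dz":0,"roll":0},{"grip":6,"dx":0,"dy":0,"dz":0,"roll":0},{"grip":6,"dx":0,"dy":0,"dz":0,"roll":0},{"grip":6,"dx":0,"dy":0,"dz":0,"roll":0},{"grip":6,"dx":0,"dy":0,"dz":0,"roll":0}]'
python3 - <<'E'
from h import *
st(); 
c=snap('scene')
cv2.imwrite('pics/z8.png',cv2.resize(c['image'][220:370,310:490,::-1],None,fx=4,fy=4,interpolation=cv2.INTER_CUBIC))
E
```

```text
t: 13.15
eef_pos: [0.6278, 0.0237, 0.0568]
tcp_rot: [0.689, 0.724, 0.0, 0.001]
ft_force: [-4.7, -0.2, 14.8]
finger_gap: 0.0157
t 13.15 tcp [0.6278 0.0237 0.0568] yaw 92.82 zax [ 0.002 -0.    -1.   ] F [-4.66 -0.23 14.81] M [0.06 0.39 0.02] gap 0.0157 j [-0.1   0.48 -0.09  0.99 -0.   -0.14]
```

View pics/z8.png

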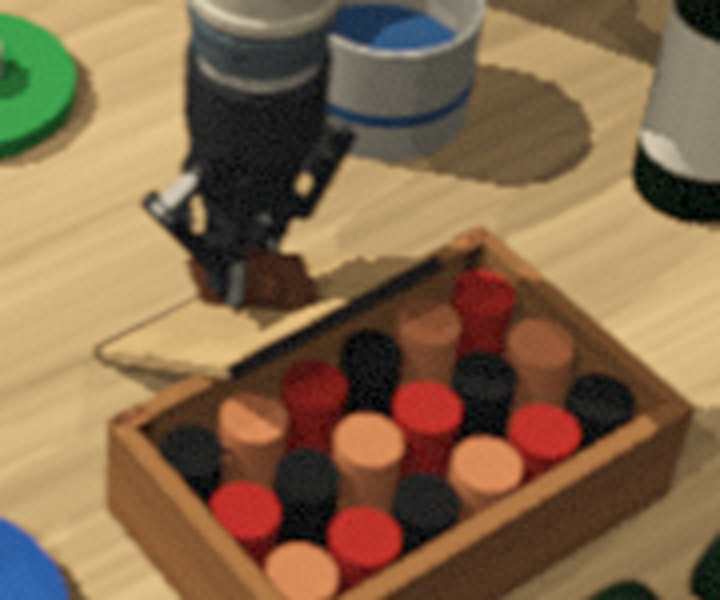

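```bash
python3 -m inch '[{"grip":17,"dx":0,"dy":0,"dz":0,"roll":0},{"grip":20,"dx":0,"dy":0,"dz":0,"roll":0},{"grip":25,"dx":0,"dy":0,"dz":0,"roll":0},{"grip":30,"dx":0,"dy":0,"dz":0,"roll":0},{"grip":35,"dx":0,"dy":0,"dz":0,"roll":0},{"grip":40,"dx":0,"dy":0,"dz":0,"roll":0},{"grip":40,"dx":0,"dy":0,"dz":0,"roll":0},{"grip":40,"dx":0,"dy":0,"dz":0,"roll":0},{"grip":40,"dx":0,"dy":0,"dz":0,"roll":0},{"grip":40,"dx":0,"dy":0,"dz":0,"roll":0}]'
python3 - <<'E'
from h import *
st(); 
c=snap('scene')
cv2.imwrite('pics/z9.png',cv2.resize(c['image'][220:370,310:490,::-1],None,fx=4,fy=4,interpolation=cv2.INTER_CUBIC))
E
```

```text
t: 14.03
eef_pos: [0.6276, 0.0237, 0.0552]
tcp_rot: [0.69, 0.724, -0.0, -0.0]
ft_force: [0.0, -0.0, 0.3]
finger_gap: 0.04
t 14.03 tcp [0.6276 0.0237 0.0552] yaw 92.82 zax [-0.  0. -1.] F [ 0.04 -0.05  0.32] M [-0.   -0.07  0.04] gap 0.0400 j [-0.1   0.49 -0.09  0.99 -0.   -0.14]
```

View pics/z9.png

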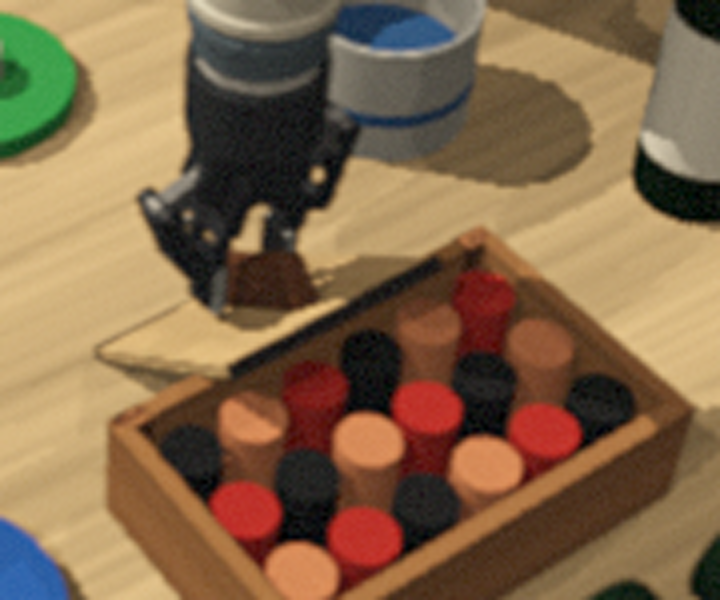

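```bash
python3 -m inch '[{"grip":40,"dx":0,"dy":0,"dz":-6,"roll":0},{"grip":40,"dx":0,"dy":0,"dz":-10,"roll":0},{"grip":40,"dx":0,"dy":0,"dz":-15,"roll":0},{"grip":40,"dx":0,"dy":0,"dz":-20,"roll":0},{"grip":50,"dx":0,"dy":0,"dz":-25,"roll":0},{"grip":60,"dx":0,"dy":0,"dz":-25,"roll":0},{"grip":60,"dx":0,"dy":0,"dz":-25,"roll":0},{"grip":60,"dx":0,"dy":0,"dz":-20,"roll":0},{"grip":60,"dx":0,"dy":0,"dz":-10,"roll":0},{"grip":60,"dx":0,"dy":0,"dz":0,"roll":0}]'
python3 - <<'E'
from h import *
st(); 
c=snap('scene','s10.png'); t=snap('top','t10.png')
A=cv2.resize(c['image'][255:335,195:285,::-1],None,fx=4,fy=4,interpolation=cv2.INTER_CUBIC)
B=cv2.resize(t['image'][215:305,350:450,::-1],None,fx=4,fy=4,interpolation=cv2.INTER_CUBIC)
C=cv2.resize(c['image'][190:270,370:450,::-1],None,fx=4,fy=4,interpolation=cv2.INTER_CUBIC)
D=cv2.resize(t['image'][190:280,170:260,::-1],None,fx=4,fy=4,interpolation=cv2.INTER_CUBIC)
def pad(i): o=np.zeros((360,400,3),np.uint8); o[:i.shape[0],:i.shape[1]]=i; return o
cv2.imwrite('pics/z10.png',np.hstack([pad(A),pad(B)])); cv2.imwrite('pics/z11.png',np.hstack([pad(C),pad(D)]))
E
```

```text
t: 14.92
eef_pos: [0.6285, 0.0237, 0.2144]
tcp_rot: [0.689, 0.724, 0.001, 0.002]
ft_force: [-0.4, -0.5, -0.1]
finger_gap: 0.0601
t 14.92 tcp [0.6285 0.0237 0.2144] yaw 92.82 zax [ 0.005 -0.    -1.   ] F [-0.37 -0.51 -0.07] M [-0.04 -0.02  0.03] gap 0.0601 j [-0.1   0.4   0.18  1.35 -0.   -0.14]
```

View pics/s10.png

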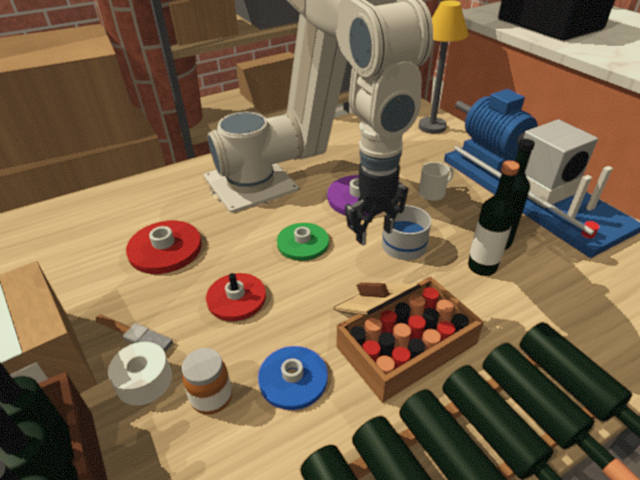

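View pics/z10.png

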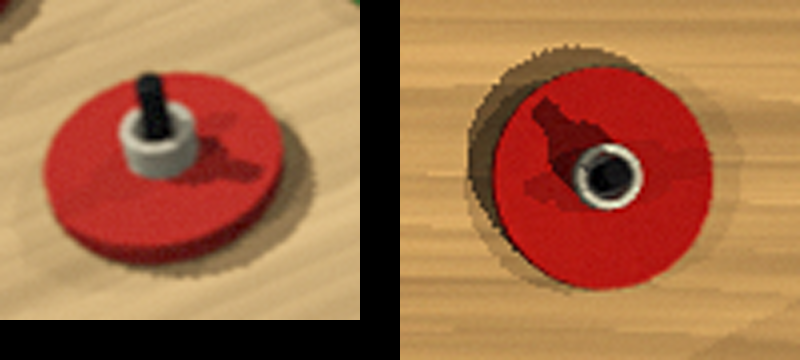

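View pics/z11.png

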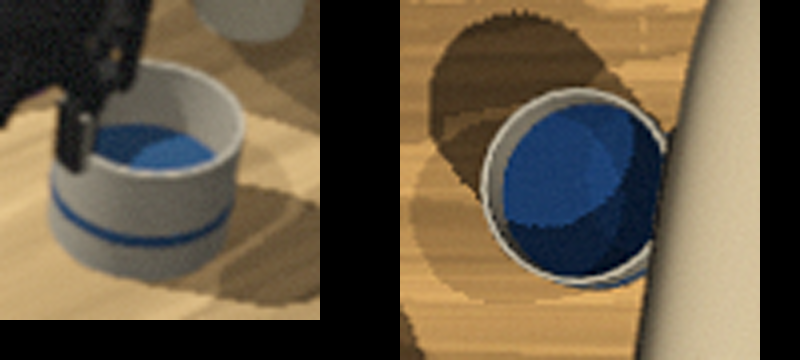

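```bash
python3 - <<'E'
from h import *
T=snap('top');S=snap('scene')
print('collar S',onz(S,234.5,285.2,.047),'knobtop S',onz(S,232.2,275.2,.084))
print('collar T',onz(T,402.2,259.3,.047),'plate T',onz(T,400.0,259.2,.023))
print('knob T', onz(T,402.2,259.0,.084))
# triangulate collar
def tri(a,b):
    (o1,d1),(o2,d2)=a,b; A=np.stack([d1,-d2],1); s=np.linalg.lstsq(A,o2-o1,rcond=None)[0]; return (o1+s[0]*d1+o2+s[1]*d2)/2, np.linalg.norm(o1+s[0]*d1-o2-s[1]*d2)
print('tri',tri(ray(S,234.5,285.2),ray(T,402.2,259.3)))
print('can T',onz(T,214.9,236.6,.09))
# check depth: tool point projection check of board position
st([.443,-.232,.2144])
E
```

```text
collar S [ 0.43877426 -0.22989652  0.047     ] knobtop S [ 0.44228788 -0.23162046  0.084     ]
collar T [ 0.43967505 -0.23285958  0.047     ] plate T [ 0.44104903 -0.23068733  0.023     ]
knob T [ 0.43863181 -0.22754541  0.084     ]
tri (array([ 0.44001751, -0.23145692,  0.04887308]), np.float64(0.0024100687915556748))
can T [0.48976308 0.22880106 0.09      ]
t 15.12 tcp [0.627  0.0238 0.2098] yaw 92.82 zax [-0.002  0.    -1.   ] F [ 0.3  -0.15  0.33] M [-0.01 -0.03  0.02] gap 0.0600 j [-0.1   0.4   0.18  1.35 -0.   -0.14]
need tool mm [-246.4 -196.4   -4.2]
```

```bash
python3 -m inch '[{"grip":60,"dx":-12,"dy":-10,"dz":0,"roll":0},{"grip":60,"dx":-18,"dy":-15,"dz":0,"roll":0},{"grip":60,"dx":-24,"dy":-20,"dz":0,"roll":0},{"grip":60,"dx":-25,"dy":-20,"dz":0,"roll":0},{"grip":60,"dx":-25,"dy":-20,"dz":0,"roll":0},{"grip":60,"dx":-25,"dy":-20,"dz":0,"roll":0},{"grip":60,"dx":-25,"dy":-20,"dz":0,"roll":0},{"grip":60,"dx":-25,"dy":-20,"dz":0,"roll":0},{"grip":60,"dx":-25,"dy":-20,"dz":0,"roll":0},{"grip":60,"dx":-15,"dy":-12,"dz":0,"roll":0}]'
python3 -m inch '[{"grip":60,"dx":-12,"dy":-10,"dz":0,"roll":0},{"grip":60,"dx":-8,"dy":-6,"dz":0,"roll":0},{"grip":60,"dx":0,"dy":0,"dz":0,"roll":0},{"grip":60,"dx":0,"dy":0,"dz":0,"roll":0},{"grip":60,"dx":0,"dy":0,"dz":10,"roll":0},{"grip":60,"dx":0,"dy":0,"dz":20,"roll":0},{"grip":60,"dx":0,"dy":0,"dz":20,"roll":0},{"grip":60,"dx":0,"dy":0,"dz":15,"roll":0},{"grip":60,"dx":0,"dy":0,"dz":5,"roll":0},{"grip":60,"dx":0,"dy":0,"dz":0,"roll":0}]'
python3 - <<'E'
from h import *
st([.440,-.231,.051]); snap('scene','s11.png'); snap('top','t11.png')
E
```

```text
t: 15.95
eef_pos: [0.4594, -0.2053, 0.2101]
tcp_rot: [0.69, 0.724, -0.0, -0.001]
ft_force: [1.1, -0.1, -0.2]
finger_gap: 0.0602
t: 16.78
eef_pos: [0.4463, -0.2232, 0.1397]
tcp_rot: [0.689, 0.725, -0.0, -0.001]
ft_force: [0.0, 0.3, 0.5]
finger_gap: 0.0598
t 16.78 tcp [ 0.4463 -0.2232  0.1397] yaw 92.89 zax [-0.002  0.002 -1.   ] F [0.04 0.28 0.5 ] M [ 0.05 -0.   -0.02] gap 0.0598 j [-0.63  0.22 -0.27  1.08  0.   -0.68]
need tool mm [-7.6 -6.5 88.7]
```

View pics/s11.png

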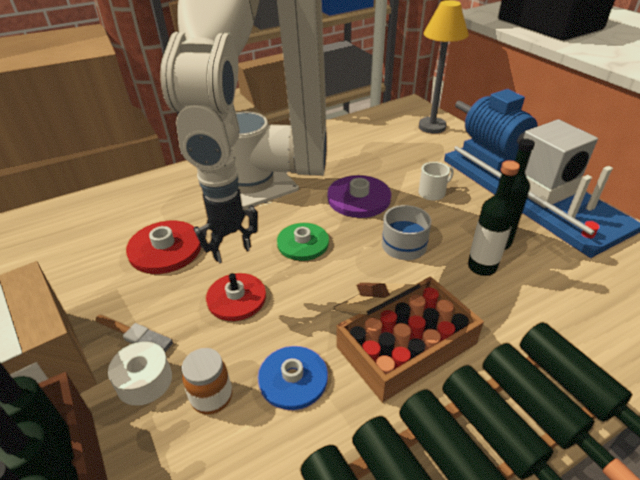

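View pics/t11.png

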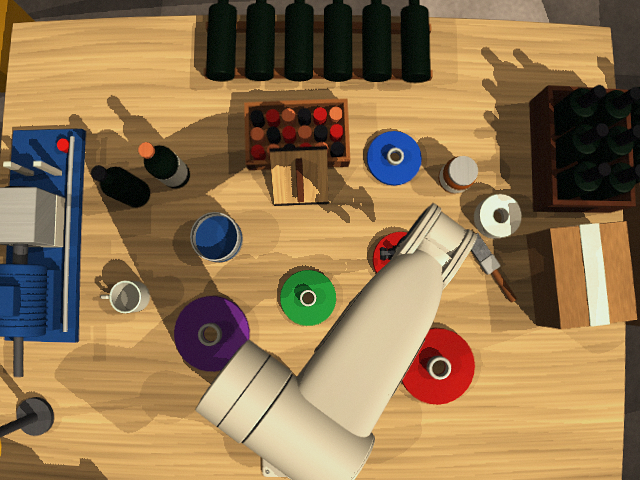

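```bash
python3 - <<'E'
from h import *
T=snap('top');S=snap('scene')
D=cv2.resize(T['image'][200:275,180:255,::-1],None,fx=5,fy=5,interpolation=cv2.INTER_CUBIC)
C=cv2.resize(S['image'][195:265,375:440,::-1],None,fx=5,fy=5,interpolation=cv2.INTER_CUBIC)
o=np.zeros((375,720,3),np.uint8); o[:D.shape[0],:D.shape[1]]=D; o[:C.shape[0],380:380+C.shape[1]]=C; cv2.imwrite('pics/z12.png',o)
h=cv2.cvtColor(T['image'],cv2.COLOR_RGB2HSV)
m=cv2.inRange(h,(0,0,0),(180,75,255))|cv2.inRange(h,(95,75,0),(130,255,255))
k=np.zeros_like(m);k[200:275,180:255]=m[200:275,180:255]
ct=max(cv2.findContours(k,0,1)[0],key=cv2.contourArea);e=cv2.fitEllipse(cv2.convexHull(ct)); print(e,cv2.boundingRect(ct),onz(T,*e[0],.09))
m=cv2.inRange(h,(95,120,0),(130,255,255)); k=np.zeros_like(m);k[200:275,180:255]=m[200:275,180:255]; ct=max(cv2.findContours(k,0,1)[0],key=cv2.contourArea);e=cv2.fitEllipse(cv2.convexHull(ct)); print('blue',e)
# expected rim projection
for c0 in([.49,.2275,.09],):
  pr=np.array([proj(T,[c0[0]+.06*np.cos(a),c0[1]+.06*np.sin(a),.09]) for a in np.linspace(0,2*np.pi,72)]); print(pr.min(0),pr.max(0))
E
```

```text
((215.88446044921875, 237.00132751464844), (48.92814254760742, 52.8431396484375), 115.96710205078125) (190, 212, 53, 50) [0.488799  0.2263688 0.09     ]
blue ((215.71839904785156, 237.0412139892578), (39.94984817504883, 43.57712173461914), 30.754426956176758)
[191.04060326 212.00186806] [239.95653216 261.14712269]
```

View pics/z12.png

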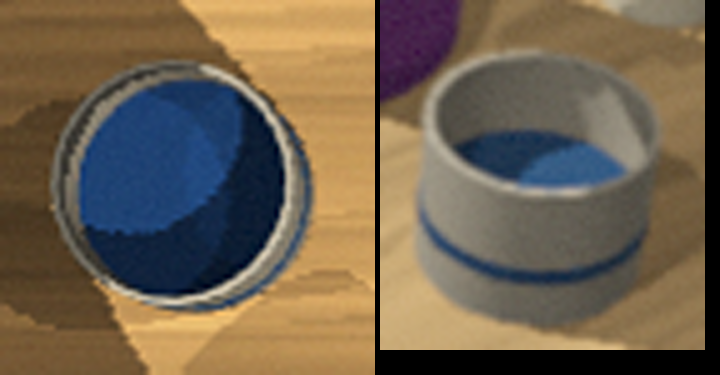

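```bash
python3 - <<'E'
from h import *
T=snap('top');S=snap('scene')
for c0 in([.490,.228,.09],):
 for c in(T,S):
  pr=np.array([proj(c,[c0[0]+.06*np.cos(a),c0[1]+.06*np.sin(a),.09]) for a in np.linspace(0,2*np.pi,72)]); print(pr.min(0),pr.max(0))
print(onz(S,407,219.3,.09),onz(S,408,219.3,.09),onz(S,407,220.3,.09))
E
```

```text
[190.83813097 212.00099066] [239.75150733 261.14544107]
[382.0050759  204.95560984] [429.42198597 233.97609474]
[0.49310371 0.2301956  0.09      ] [0.49444011 0.23235948 0.09      ] [0.49637566 0.22764978 0.09      ]
```

```bash
python3 -m inch '[{"grip":60,"dx":-4,"dy":-3,"dz":0,"roll":0},{"grip":60,"dx":-3.5,"dy":-3.5,"dz":0,"roll":0},{"grip":60,"dx":0,"dy":0,"dz":0,"roll":0},{"grip":60,"dx":0,"dy":0,"dz":10,"roll":0},{"grip":60,"dx":0,"dy":0,"dz":14,"roll":0},{"grip":60,"dx":0,"dy":0,"dz":14,"roll":0},{"grip":60,"dx":0,"dy":0,"dz":10,"roll":0},{"grip":60,"dx":0,"dy":0,"dz":5,"roll":0},{"grip":60,"dx":0,"dy":0,"dz":0,"roll":0},{"grip":60,"dx":0,"dy":0,"dz":0,"roll":0}]'
python3 - <<'E'
from h import *
st([.440,-.231,.052]); c=snap('scene')
cv2.imwrite('pics/z13.png',cv2.resize(c['image'][200:330,180:300,::-1],None,fx=4,fy=4,interpolation=cv2.INTER_CUBIC))
E
```

```text
t: 17.92
eef_pos: [0.4404, -0.2323, 0.0881]
tcp_rot: [0.69, 0.724, -0.0, -0.0]
ft_force: [-0.1, 1.0, 0.8]
finger_gap: 0.0594
t 17.92 tcp [ 0.4404 -0.2323  0.0881] yaw 92.81 zax [-0.  0. -1.] F [-0.12  1.    0.85] M [0.01 0.05 0.01] gap 0.0594 j [-0.65  0.26 -0.36  0.95  0.   -0.7 ]
need tool mm [ 1.3 -0.3 36.1]
```

View pics/z13.png

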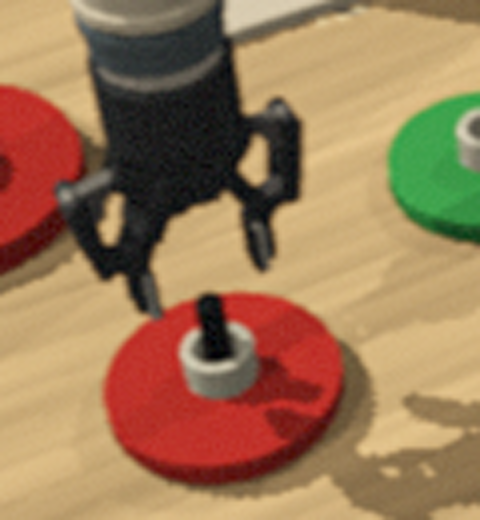

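```bash
python3 -m inch '[{"grip":50,"dx":1,"dy":0,"dz":8,"roll":0},{"grip":45,"dx":0,"dy":0,"dz":10,"roll":0},{"grip":45,"dx":0,"dy":0,"dz":9,"roll":0},{"grip":45,"dx":0,"dy":0,"dz":6,"roll":0},{"grip":45,"dx":0,"dy":0,"dz":3,"roll":0},{"grip":45,"dx":0,"dy":0,"dz":0,"roll":0},{"grip":45,"dx":0,"dy":0,"dz":0,"roll":0},{"grip":35,"dx":0,"dy":0,"dz":0,"roll":0},{"grip":30,"dx":0,"dy":0,"dz":0,"roll":0},{"grip":30,"dx":0,"dy":0,"dz":0,"roll":0}]'
python3 - <<'E'
from h import *
st([.440,-.231,.0515]); c=snap('scene')
cv2.imwrite('pics/z14.png',cv2.resize(c['image'][200:330,180:300,::-1],None,fx=4,fy=4,interpolation=cv2.INTER_CUBIC))
E
```

```text
t: 18.8
eef_pos: [0.4406, -0.2314, 0.0526]
tcp_rot: [0.69, 0.724, 0.0, 0.0]
ft_force: [-0.6, -0.1, -0.2]
finger_gap: 0.03
t 18.80 tcp [ 0.4406 -0.2314  0.0526] yaw 92.82 zax [ 0. -0. -1.] F [-0.56 -0.06 -0.19] M [-0.    0.02 -0.02] gap 0.0300 j [-0.65  0.29 -0.42  0.86 -0.   -0.7 ]
need tool mm [ 0.4 -0.5  1.1]
```

View pics/z14.png

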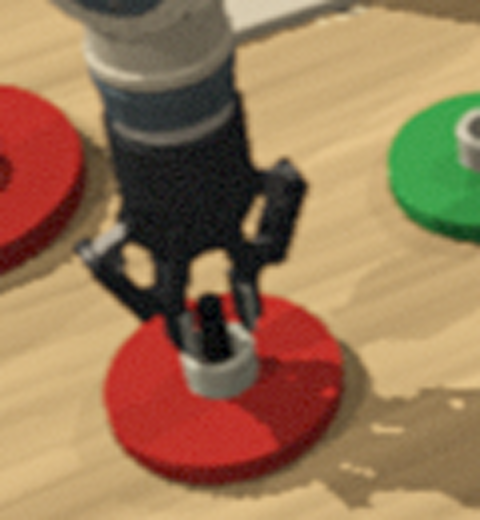

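```bash
python3 -m inch '[{"grip":24,"dx":0,"dy":0,"dz":0,"roll":0},{"grip":19,"dx":0,"dy":0,"dz":0,"roll":0},{"grip":15,"dx":0,"dy":0,"dz":0,"roll":0},{"grip":8,"dx":0,"dy":0,"dz":0,"roll":0},{"grip":8,"dx":0,"dy":0,"dz":0,"roll":0},{"grip":8,"dx":0,"dy":0,"dz":0,"roll":0},{"grip":8,"dx":0,"dy":0,"dz":0,"roll":0},{"grip":8,"dx":0,"dy":0,"dz":-2,"roll":0},{"grip":8,"dx":0,"dy":0,"dz":-4,"roll":0},{"grip":8,"dx":0,"dy":0,"dz":-4,"roll":0}]' 60
python3 -c "
from h import *
st()"
```

```text
t: 19.68
eef_pos: [0.4397, -0.2303, 0.0617]
tcp_rot: [0.689, 0.724, 0.0, -0.001]
ft_force: [-0.1, -0.2, -6.1]
finger_gap: 0.0164
t 19.68 tcp [ 0.4397 -0.2303  0.0617] yaw 92.83 zax [-0.002  0.002 -1.   ] F [-0.12 -0.17 -6.12] M [-0.05 -0.04  0.01] gap 0.0164 j [-0.65  0.28 -0.4   0.88  0.   -0.7 ]
```

```bash
python3 -m inch '[{"grip":8,"dx":0,"dy":0,"dz":-6,"roll":0},{"grip":8,"dx":0,"dy":0,"dz":-10,"roll":0},{"grip":8,"dx":0,"dy":0,"dz":-14,"roll":0},{"grip":8,"dx":0,"dy":0,"dz":-18,"roll":0},{"grip":8,"dx":0,"dy":0,"dz":-20,"roll":0},{"grip":8,"dx":0,"dy":0,"dz":-20,"roll":0},{"grip":8,"dx":0,"dy":0,"dz":-18,"roll":0},{"grip":8,"dx":0,"dy":0,"dz":-14,"roll":0},{"grip":8,"dx":0,"dy":0,"dz":-8,"roll":0},{"grip":8,"dx":0,"dy":0,"dz":0,"roll":0}]'
python3 - <<'E'
from h import *
st([.491,.229,.185]); c=snap('scene')
cv2.imwrite('pics/z15.png',cv2.resize(c['image'][130:300,170:320,::-1],None,fx=3,fy=3,interpolation=cv2.INTER_CUBIC))
E
```

```text
t: 20.52
eef_pos: [0.4409, -0.2315, 0.1919]
tcp_rot: [0.689, 0.724, 0.0, 0.001]
ft_force: [-1.1, 0.5, -6.3]
finger_gap: 0.0161
t 20.52 tcp [ 0.4409 -0.2315  0.1919] yaw 92.83 zax [ 0.002 -0.001 -1.   ] F [-1.1   0.48 -6.29] M [-0.02 -0.01 -0.03] gap 0.0161 j [-0.65  0.18 -0.18  1.21  0.   -0.7 ]
need tool mm [457.4  72.8   6.4]
```

View pics/z15.png

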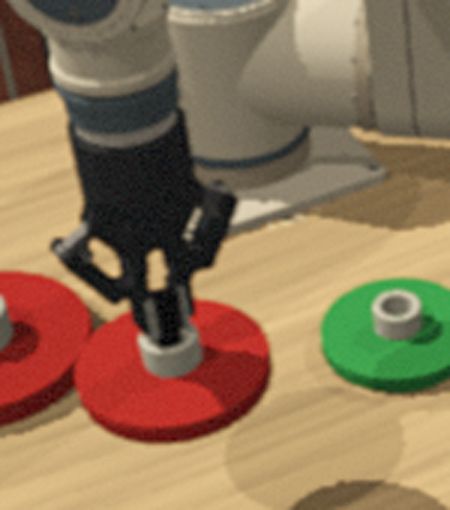

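```bash
python3 -m inch '[{"grip":8,"dx":6,"dy":1,"dz":0,"roll":0},{"grip":8,"dx":12,"dy":2,"dz":0,"roll":0},{"grip":8,"dx":18,"dy":3,"dz":0,"roll":0},{"grip":8,"dx":22,"dy":3.5,"dz":0,"roll":0},{"grip":8,"dx":25,"dy":4,"dz":0,"roll":0},{"grip":8,"dx":25,"dy":4,"dz":0,"roll":0},{"grip":8,"dx":25,"dy":4,"dz":0,"roll":0},{"grip":8,"dx":25,"dy":4,"dz":0,"roll":0},{"grip":8,"dx":25,"dy":4,"dz":0,"roll":0},{"grip":8,"dx":25,"dy":4,"dz":0,"roll":0}]'
python3 -m inch '[{"grip":8,"dx":25,"dy":4,"dz":0,"roll":0},{"grip":8,"dx":25,"dy":4,"dz":0,"roll":0},{"grip":8,"dx":25,"dy":4,"dz":0,"roll":0},{"grip":8,"dx":25,"dy":4,"dz":0,"roll":0},{"grip":8,"dx":25,"dy":4,"dz":0,"roll":0},{"grip":8,"dx":25,"dy":4,"dz":0,"roll":0},{"grip":8,"dx":22,"dy":3.5,"dz":0,"roll":0},{"grip":8,"dx":17,"dy":3,"dz":0,"roll":0},{"grip":8,"dx":12,"dy":2,"dz":0,"roll":0},{"grip":8,"dx":6,"dy":1,"dz":0,"roll":0}]'
python3 - <<'E'
from h import *
st([.491,.229,.185])
E
```

```text
t: 21.4
eef_pos: [0.4627, -0.0195, 0.1894]
tcp_rot: [0.689, 0.724, -0.0, -0.001]
ft_force: [1.2, 0.3, -5.7]
finger_gap: 0.0163
t: 22.23
eef_pos: [0.4861, 0.1884, 0.1895]
tcp_rot: [0.689, 0.725, -0.001, -0.001]
ft_force: [-0.7, -0.1, -5.8]
finger_gap: 0.0166
t 22.23 tcp [0.4861 0.1884 0.1895] yaw 92.92 zax [-0.002  0.    -1.   ] F [-0.71 -0.13 -5.75] M [ 0.02 -0.05 -0.05] gap 0.0166 j [ 0.21  0.23 -0.13  1.22  0.    0.16]
need tool mm [40.3  7.   4.5]
```

```bash
python3 -m inch '[{"grip":8,"dx":12,"dy":2,"dz":0,"roll":0},{"grip":8,"dx":14,"dy":2,"dz":0,"roll":0},{"grip":8,"dx":9,"dy":2,"dz":0,"roll":0},{"grip":8,"dx":4,"dy":1,"dz":0,"roll":0},{"grip":8,"dx":0,"dy":0,"dz":0,"roll":0},{"grip":8,"dx":0,"dy":0,"dz":0,"roll":0},{"grip":8,"dx":0,"dy":0,"dz":8,"roll":0},{"grip":8,"dx":0,"dy":0,"dz":10,"roll":0},{"grip":8,"dx":0,"dy":0,"dz":8,"roll":0},{"grip":8,"dx":0,"dy":0,"dz":0,"roll":0}]'
python3 - <<'E'
from h import *
st([.491,.229,.145]); c=snap('scene');t=snap('top')
A=cv2.resize(c['image'][160:280,350:460,::-1],None,fx=4,fy=4,interpolation=cv2.INTER_CUBIC)
B=cv2.resize(t['image'][180:290,170:260,::-1],None,fx=4,fy=4,interpolation=cv2.INTER_CUBIC)
o=np.zeros((480,800,3),np.uint8);o[:480,:440]=A;o[:440,440:]=B; cv2.imwrite('pics/z16.png',o)
E
```

```text
t: 23.07
eef_pos: [0.4909, 0.2251, 0.1619]
tcp_rot: [0.69, 0.724, -0.002, -0.001]
ft_force: [-0.7, -0.5, -5.6]
finger_gap: 0.0163
t 23.07 tcp [0.4909 0.2251 0.1619] yaw 92.78 zax [-0.003 -0.001 -1.   ] F [-0.69 -0.52 -5.63] M [-0.04  0.07  0.07] gap 0.0163 j [ 0.27  0.27 -0.14  1.16 -0.    0.23]
need tool mm [ 3.9  0.4 16.9]
```

View pics/z16.png

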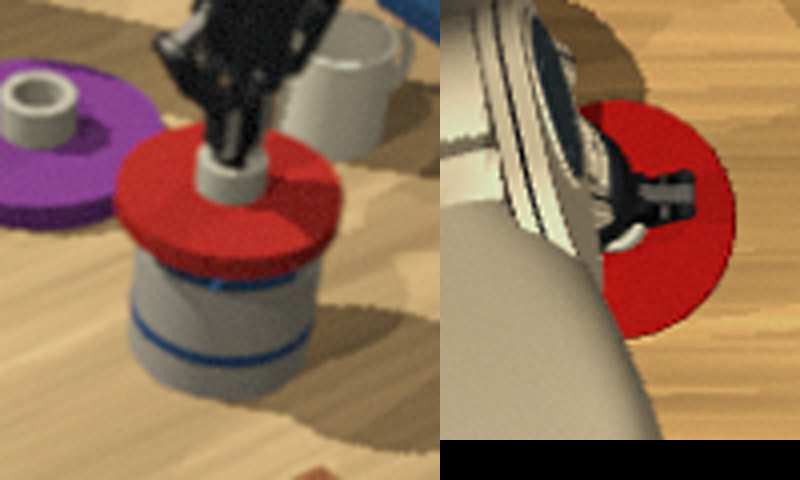

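```bash
python3 - <<'E'
from h import *
T=snap('top');S=snap('scene')
o,R=st()
x0,y0=o['eef_pos'][:2]; zt=o['eef_pos'][2]-.0525+.023
m={}
for n,c,box in(('S',S,(370,180,445,240)),('T',T,(200,195,262,270))):
  h=cv2.cvtColor(c['image'],cv2.COLOR_RGB2HSV); k=cv2.inRange(h,(0,150,40),(6,255,255))|cv2.inRange(h,(174,150,40),(180,255,255))
  z=np.zeros_like(k);z[box[1]:box[3],box[0]:box[2]]=k[box[1]:box[3],box[0]:box[2]]
  ct=max(cv2.findContours(z,0,1)[0],key=cv2.contourArea); r=cv2.boundingRect(ct); print(n,'mask u',r[0],r[0]+r[2],'v',r[1],r[1]+r[3])
  P=np.array([proj(c,[x0+.071*np.cos(a),y0+.071*np.sin(a),zz]) for zz in(zt,zt-.018) for a in np.linspace(0,2*np.pi,180)]); print('pred',P.min(0),P.max(0))
  print('per mm', proj(c,[x0+.001,y0,zt])-proj(c,[x0,y0,zt]),proj(c,[x0,y0+.001,zt])-proj(c,[x0,y0,zt]))
E
```

```text
t 23.27 tcp [0.4921 0.2257 0.1645] yaw 92.81 zax [ 0.  0. -1.] F [-1.06 -0.6  -5.75] M [ 0.01 -0.06  0.02] gap 0.0163 j [ 0.28  0.27 -0.13  1.17  0.    0.23]
S mask u 379 436 v 190 229
pred [378.10595698 189.23365171] [436.19022977 229.15626572]
per mm [0.24919756 0.20377487] [ 0.31998328 -0.12636471]
T mask u 204 244 v 205 264
pred [183.44338766 204.15154497] [243.96049141 264.38358266]
per mm [ 0.00823929 -0.42221097] [-0.42015933 -0.00254083]
```

```bash
python3 -m inch '[{"grip":8,"dx":2,"dy":-1,"dz":0,"roll":0},{"grip":8,"dx":2,"dy":0,"dz":0,"roll":0},{"grip":8,"dx":0,"dy":0,"dz":3,"roll":0},{"grip":8,"dx":0,"dy":0,"dz":4,"roll":0},{"grip":8,"dx":0,"dy":0,"dz":4,"roll":0},{"grip":8,"dx":0,"dy":0,"dz":4,"roll":0},{"grip":8,"dx":0,"dy":0,"dz":3,"roll":0},{"grip":8,"dx":0,"dy":0,"dz":0,"roll":0},{"grip":8,"dx":0,"dy":0,"dz":0,"roll":0},{"grip":8,"dx":0,"dy":0,"dz":0,"roll":0}]'
python3 - <<'E'
from h import *
st([.4905,.230,.1285]); c=snap('scene')
A=cv2.resize(c['image'][160:280,350:460,::-1],None,fx=5,fy=5,interpolation=cv2.INTER_CUBIC)
cv2.imwrite('pics/z17.png',A)
E
```

```text
t: 24.1
eef_pos: [0.4909, 0.2297, 0.1463]
tcp_rot: [0.69, 0.724, 0.0, 0.0]
ft_force: [-0.1, -0.9, -6.2]
finger_gap: 0.0169
t 24.10 tcp [0.4909 0.2297 0.1463] yaw 92.81 zax [ 0.  0. -1.] F [-0.07 -0.91 -6.2 ] M [-0.01  0.03 -0.03] gap 0.0169 j [ 0.28  0.28 -0.16  1.12  0.    0.23]
need tool mm [ 0.3 -0.4 17.8]
```

View pics/z17.png

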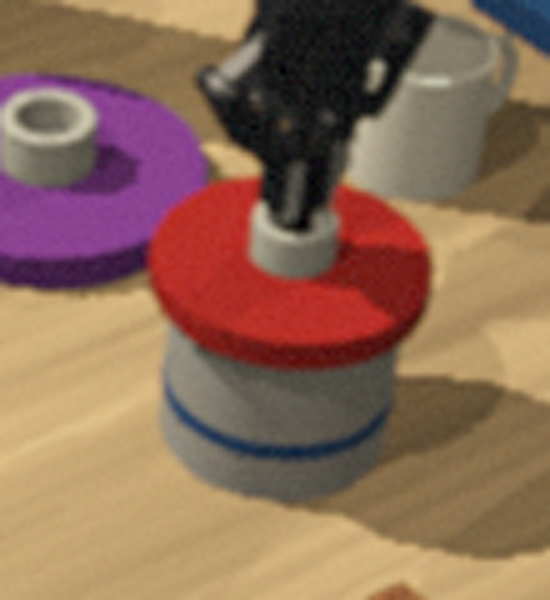

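```bash
python3 - <<'E'
from h import *
S=snap('scene')
for z in(0,.03,.045,.06,.09):
  P=np.array([proj(S,[.4905+.06*np.cos(a),.230+.06*np.sin(a),z]) for a in np.linspace(0,2*np.pi,180)]);print(z,P.min(0).round(1),P.max(0).round(1))
im=S['image'].astype(int); h=cv2.cvtColor(S['image'],cv2.COLOR_RGB2HSV)
k=cv2.inRange(h,(95,90,30),(130,255,255)); z=np.zeros_like(k); z[225:262,375:440]=k[225:262,375:440]
ys,xs=np.nonzero(z); print('band',xs.min(),xs.max(),ys.min(),ys.max(), 'v at left',ys[xs<=xs.min()+1].mean(),'right',ys[xs>=xs.max()-1].mean())
# silhouette: low saturation between lids & bench rows
for v in(236,240,244,248,252): print(v,[ (int(u)) for u in np.nonzero(h[v,370:440,1]<80)[0][[0,-1]]+370])
E
```

```text
0 [380.5 230.9] [425.7 260.4]
0.03 [381.2 222.5] [427.2 251.8]
0.045 [381.6 218.1] [427.9 247.4]
0.06 [382.  213.8] [428.6 243. ]
0.09 [382.8 204.8] [430.2 233.8]
band 385 425 241 251 v at left 242.0 right 244.5
236 [382, 428]
240 [382, 428]
244 [382, 427]
248 [383, 426]
252 [386, 424]
```

```bash
python3 -m inch '[{"grip":8,"dx":0,"dy":0,"dz":2,"roll":0},{"grip":8,"dx":0,"dy":0,"dz":2,"roll":0},{"grip":8,"dx":0,"dy":0,"dz":2,"roll":0},{"grip":8,"dx":0,"dy":0,"dz":2,"roll":0},{"grip":8,"dx":0,"dy":0,"dz":2,"roll":0},{"grip":8,"dx":0,"dy":0,"dz":1,"roll":0},{"grip":8,"dx":0,"dy":0,"dz":0,"roll":0},{"grip":8,"dx":0,"dy":0,"dz":0,"roll":0},{"grip":8,"dx":0,"dy":0,"dz":0,"roll":0},{"grip":8,"dx":0,"dy":0,"dz":0,"roll":0}]'
python3 - <<'E'
from h import *
st([.4905,.230,.1285])
E
```

```text
t: 25.03
eef_pos: [0.4909, 0.2297, 0.1354]
tcp_rot: [0.69, 0.724, 0.0, 0.0]
ft_force: [-0.1, -0.1, -5.6]
finger_gap: 0.0161
t 25.03 tcp [0.4909 0.2297 0.1354] yaw 92.82 zax [ 0.  0. -1.] F [-0.07 -0.1  -5.58] M [-0.03  0.04  0.02] gap 0.0161 j [ 0.28  0.29 -0.18  1.1   0.    0.23]
need tool mm [ 0.3 -0.3  6.9]
```

```bash
python3 -m inch '[{"grip":8,"dx":0,"dy":0,"dz":1,"roll":0},{"grip":8,"dx":0,"dy":0,"dz":1,"roll":0},{"grip":8,"dx":0,"dy":0,"dz":1,"roll":0},{"grip":8,"dx":0,"dy":0,"dz":1,"roll":0},{"grip":8,"dx":0,"dy":0,"dz":1,"roll":0},{"grip":8,"dx":0,"dy":0,"dz":1,"roll":0},{"grip":8,"dx":0,"dy":0,"dz":0.5,"roll":0},{"grip":8,"dx":0,"dy":0,"dz":0,"roll":0},{"grip":8,"dx":0,"dy":0,"dz":0,"roll":0},{"grip":8,"dx":0,"dy":0,"dz":0,"roll":0}]'
python3 - <<'E'
from h import *
st([.4905,.230,.1285])
E
```

```text
t: 25.87
eef_pos: [0.4908, 0.2297, 0.1288]
tcp_rot: [0.689, 0.724, 0.0, 0.0]
ft_force: [-0.2, 0.1, -6.7]
finger_gap: 0.0166
t 25.87 tcp [0.4908 0.2297 0.1288] yaw 92.82 zax [ 0.  0. -1.] F [-0.23  0.07 -6.72] M [-0.03 -0.02 -0.01] gap 0.0166 j [ 0.28  0.3  -0.2   1.08  0.    0.23]
need tool mm [ 0.3 -0.3  0.3]
```

```bash
python3 -m inch '[{"grip":8,"dx":0,"dy":0,"dz":0.5,"roll":0},{"grip":8,"dx":0,"dy":0,"dz":0.5,"roll":0},{"grip":8,"dx":0,"dy":0,"dz":0.5,"roll":0},{"grip":8,"dx":0,"dy":0,"dz":0,"roll":0},{"grip":8,"dx":0,"dy":0,"dz":0,"roll":0},{"grip":8,"dx":0,"dy":0,"dz":0,"roll":0},{"grip":8,"dx":0,"dy":0,"dz":0,"roll":0},{"grip":8,"dx":0,"dy":0,"dz":0,"roll":0},{"grip":8,"dx":0,"dy":0,"dz":0,"roll":0},{"grip":8,"dx":0,"dy":0,"dz":0,"roll":0}]'
python3 - <<'E'
from h import *
st([.4905,.230,.1285])
E
```

```text
t: 26.7
eef_pos: [0.4909, 0.2298, 0.1286]
tcp_rot: [0.689, 0.724, 0.001, 0.0]
ft_force: [-4.9, -1.7, 7.2]
finger_gap: 0.0166
t 26.70 tcp [0.4909 0.2298 0.1286] yaw 92.82 zax [ 0.002  0.    -1.   ] F [-4.89 -1.7   7.24] M [-0.38  0.95 -0.03] gap 0.0166 j [ 0.28  0.29 -0.2   1.08 -0.    0.23]
need tool mm [ 0.2 -0.4  0.1]
```

```bash
python3 -m inch '[{"grip":17,"dx":0,"dy":0,"dz":-0.5,"roll":0},{"grip":19,"dx":0,"dy":0,"dz":0,"roll":0},{"grip":22,"dx":0,"dy":0,"dz":0,"roll":0},{"grip":28,"dx":0,"dy":0,"dz":0,"roll":0},{"grip":36,"dx":0,"dy":0,"dz":0,"roll":0},{"grip":45,"dx":0,"dy":0,"dz":0,"roll":0},{"grip":55,"dx":0,"dy":0,"dz":0,"roll":0},{"grip":62,"dx":0,"dy":0,"dz":0,"roll":0},{"grip":62,"dx":0,"dy":0,"dz":0,"roll":0},{"grip":62,"dx":0,"dy":0,"dz":0,"roll":0}]' 25
python3 - <<'E'
from h import *
st([.4905,.230,.1285]); c=snap('scene','s18.png')
A=cv2.resize(c['image'][160:280,350:460,::-1],None,fx=5,fy=5,interpolation=cv2.INTER_CUBIC)
cv2.imwrite('pics/z18.png',A)
E
```

```text
t: 27.53
eef_pos: [0.4908, 0.2297, 0.1278]
tcp_rot: [0.689, 0.724, -0.0, -0.0]
ft_force: [0.8, -0.5, -0.8]
finger_gap: 0.0616
t 27.53 tcp [0.4908 0.2297 0.1278] yaw 92.82 zax [-0. -0. -1.] F [ 0.83 -0.53 -0.82] M [-0.02  0.    0.03] gap 0.0616 j [ 0.28  0.3  -0.2   1.08 -0.    0.23]
need tool mm [ 0.3 -0.3 -0.7]
```

View pics/z18.png

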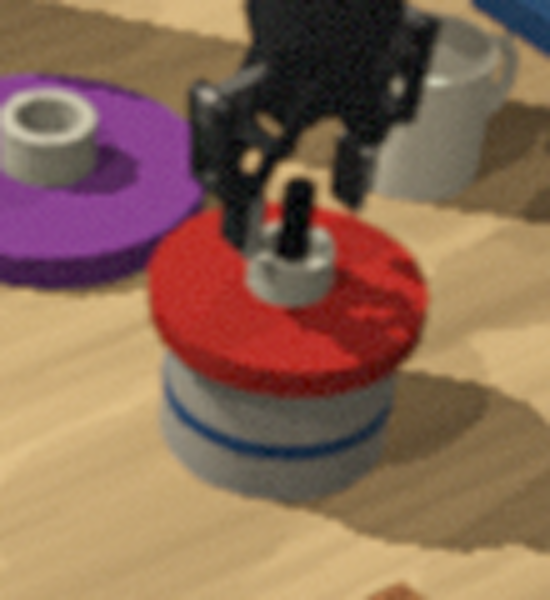

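```bash
python3 - <<'E'
from h import *
S=snap('scene')
h=cv2.cvtColor(S['image'],cv2.COLOR_RGB2HSV); k=cv2.inRange(h,(0,150,40),(6,255,255))|cv2.inRange(h,(174,150,40),(180,255,255))
z=np.zeros_like(k);z[180:250,370:445]=k[180:250,370:445]
r=cv2.boundingRect(max(cv2.findContours(z,0,1)[0],key=cv2.contourArea)); print('mask',r[0],r[0]+r[2]-1,r[1],r[1]+r[3]-1)
for zt in(.099,.104):
  P=np.array([proj(S,[.4908+.071*np.cos(a),.2297+.071*np.sin(a),zz]) for zz in(zt,zt-.018) for a in np.linspace(0,2*np.pi,180)]); print(zt,P.min(0),P.max(0))
print('collar centre',proj(S,[.4908,.2297,.123]),'knob top',proj(S,[.4908,.2297,.160]))
st()
E
```

```text
mask 379 434 202 239
0.099 [378.21738423 199.71147196] [435.05859831 239.58297812]
0.104 [378.3349077  198.18087789] [435.33401174 238.04261068]
collar centre [407.58877586 208.58849089] knob top [409.1085821  196.58734174]
t 27.63 tcp [0.4908 0.2297 0.1278] yaw 92.82 zax [-0. -0. -1.] F [ 0.04  0.1  -1.  ] M [-0.02 -0.    0.05] gap 0.0619 j [ 0.28  0.3  -0.2   1.08 -0.    0.23]
```

```bash
python3 -m inch '[{"grip":64,"dx":0,"dy":0,"dz":3,"roll":0},{"grip":64,"dx":0,"dy":0,"dz":5,"roll":0},{"grip":64,"dx":0,"dy":0,"dz":6,"roll":0},{"grip":64,"dx":0,"dy":0,"dz":6,"roll":0},{"grip":64,"dx":0,"dy":0,"dz":5,"roll":0},{"grip":64,"dx":0,"dy":0,"dz":3,"roll":0},{"grip":64,"dx":0,"dy":0,"dz":1,"roll":0},{"grip":64,"dx":0,"dy":0,"dz":0,"roll":0},{"grip":64,"dx":0,"dy":0,"dz":0,"roll":0},{"grip":64,"dx":0,"dy":0,"dz":0,"roll":0}]'
python3 - <<'E'
from h import *
st([.4905,.230,.099]); c=snap('scene')
A=cv2.resize(c['image'][160:280,350:460,::-1],None,fx=5,fy=5,interpolation=cv2.INTER_CUBIC)
cv2.imwrite('pics/z19.png',A)
E
```

```text
t: 28.47
eef_pos: [0.4909, 0.2298, 0.099]
tcp_rot: [0.69, 0.724, 0.0, 0.0]
ft_force: [-0.1, -0.1, 0.1]
finger_gap: 0.0641
t 28.47 tcp [0.4909 0.2298 0.099 ] yaw 92.82 zax [ 0.  0. -1.] F [-0.06 -0.12  0.05] M [ 0.   -0.05 -0.01] gap 0.0641 j [ 0.28  0.32 -0.24  1.01  0.    0.23]
need tool mm [ 0.2 -0.4  0. ]
```

View pics/z19.png

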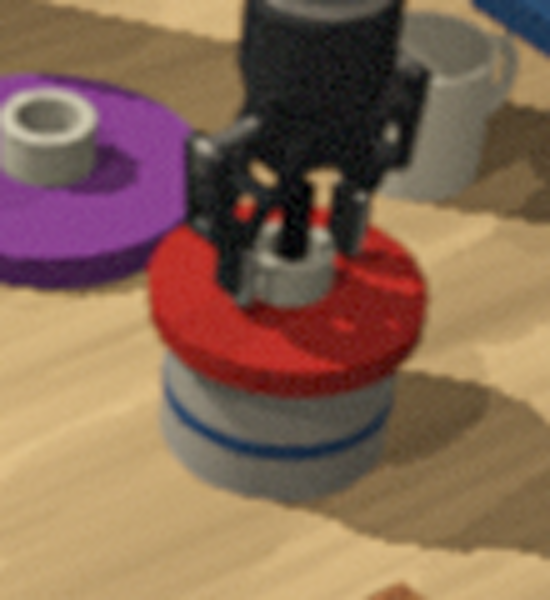

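Fingers straddle the collar (centre about pixel (408,212)), no contact. Close on it.

```bash
python3 -m inch '[{"grip":55,"dx":0,"dy":0,"dz":0,"roll":0},{"grip":48,"dx":0,"dy":0,"dz":0,"roll":0},{"grip":44,"dx":0,"dy":0,"dz":0,"roll":0},{"grip":41,"dx":0,"dy":0,"dz":0,"roll":0},{"grip":36,"dx":0,"dy":0,"dz":0,"roll":0},{"grip":30,"dx":0,"dy":0,"dz":0,"roll":0},{"grip":30,"dx":0,"dy":0,"dz":0,"roll":0},{"grip":30,"dx":0,"dy":0,"dz":0,"roll":0},{"grip":30,"dx":0,"dy":0,"dz":0,"roll":0},{"grip":30,"dx":0,"dy":0,"dz":0,"roll":0}]' 40
python3 - <<'E'
from h import *
st([.4905,.230,.099])
E
```

```text
t: 29.35
eef_pos: [0.4908, 0.2298, 0.0992]
tcp_rot: [0.69, 0.724, 0.0, 0.0]
ft_force: [-1.3, -0.5, 5.9]
finger_gap: 0.0404
t 29.35 tcp [0.4908 0.2298 0.0992] yaw 92.81 zax [ 0.  0. -1.] F [-1.33 -0.47  5.94] M [-0.01  0.33 -0.15] gap 0.0404 j [ 0.28  0.32 -0.24  1.01  0.    0.23]
need tool mm [ 0.2 -0.3  0.2]
```

```bash
python3 -m inch '[{"grip":30,"dx":0,"dy":0,"dz":-1,"roll":0},{"grip":30,"dx":0,"dy":0,"dz":-1.5,"roll":0},{"grip":30,"dx":0,"dy":0,"dz":-2,"roll":0},{"grip":30,"dx":0,"dy":0,"dz":-2,"roll":0},{"grip":30,"dx":0,"dy":0,"dz":-2,"roll":0},{"grip":30,"dx":0,"dy":0,"dz":-2,"roll":0},{"grip":30,"dx":0,"dy":0,"dz":-2,"roll":0},{"grip":30,"dx":0,"dy":0,"dz":-1.5,"roll":0},{"grip":30,"dx":0,"dy":0,"dz":0,"roll":0},{"grip":30,"dx":0,"dy":0,"dz":0,"roll":0}]'
python3 - <<'E'
from h import *
st([.4905,.230,.099]); c=snap('scene')
A=cv2.resize(c['image'][160:280,350:460,::-1],None,fx=5,fy=5,interpolation=cv2.INTER_CUBIC)
cv2.imwrite('pics/z20.png',A)
E
```

```text
t: 30.18
eef_pos: [0.4908, 0.2298, 0.1129]
tcp_rot: [0.689, 0.724, 0.0, 0.0]
ft_force: [0.7, 0.3, -2.5]
finger_gap: 0.0411
t 30.18 tcp [0.4908 0.2298 0.1129] yaw 92.82 zax [ 0.  0. -1.] F [ 0.66  0.3  -2.54] M [-0.05  0.05 -0.  ] gap 0.0411 j [ 0.28  0.31 -0.22  1.04  0.    0.23]
need tool mm [ 0.3 -0.3 13.9]
```

View pics/z20.png

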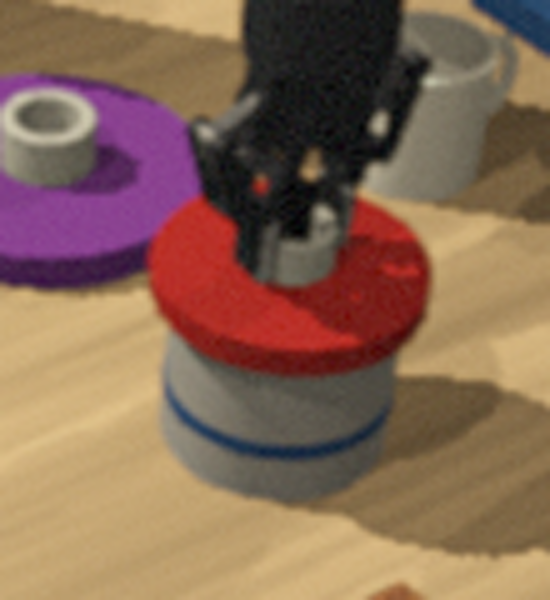

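```bash
python3 -m inch '[{"grip":30,"dx":0,"dy":0,"dz":-4,"roll":0},{"grip":30,"dx":0,"dy":0,"dz":-7,"roll":0},{"grip":30,"dx":0,"dy":0,"dz":-10,"roll":0},{"grip":30,"dx":0,"dy":0,"dz":-13,"roll":0},{"grip":30,"dx":0,"dy":0,"dz":-14,"roll":0},{"grip":30,"dx":0,"dy":0,"dz":-14,"roll":0},{"grip":30,"dx":0,"dy":0,"dz":-13,"roll":0},{"grip":30,"dx":0,"dy":0,"dz":-10,"roll":0},{"grip":30,"dx":0,"dy":0,"dz":-6,"roll":0},{"grip":30,"dx":0,"dy":0,"dz":-3,"roll":0}]'
python3 -m inch '[{"grip":30,"dx":0,"dy":0,"dz":0,"roll":0},{"grip":30,"dx":0,"dy":0,"dz":0,"roll":0},{"grip":30,"dx":0,"dy":0,"dz":0,"roll":0},{"grip":30,"dx":0,"dy":0,"dz":0,"roll":0},{"grip":30,"dx":0,"dy":0,"dz":0,"roll":0},{"grip":30,"dx":0,"dy":0,"dz":0,"roll":0},{"grip":30,"dx":0,"dy":0,"dz":0,"roll":0},{"grip":30,"dx":0,"dy":0,"dz":0,"roll":0},{"grip":30,"dx":0,"dy":0,"dz":0,"roll":0},{"grip":30,"dx":0,"dy":0,"dz":0,"roll":0}]'
python3 - <<'E'
from h import *
st(); c=snap('scene','s21.png'); snap('top','t21.png')
E
```

```text
t: 31.07
eef_pos: [0.4911, 0.2298, 0.2081]
tcp_rot: [0.69, 0.724, 0.001, 0.0]
ft_force: [0.0, 0.6, -2.6]
finger_gap: 0.0406
t: 31.9
eef_pos: [0.4908, 0.2297, 0.2068]
tcp_rot: [0.69, 0.724, 0.0, 0.0]
ft_force: [-0.9, -0.1, -1.8]
finger_gap: 0.0409
t 31.90 tcp [0.4908 0.2297 0.2068] yaw 92.82 zax [ 0.  0. -1.] F [-0.88 -0.1  -1.78] M [ 0.05  0.01 -0.02] gap 0.0409 j [ 0.28  0.25 -0.05  1.27  0.    0.23]
```

View pics/s21.png

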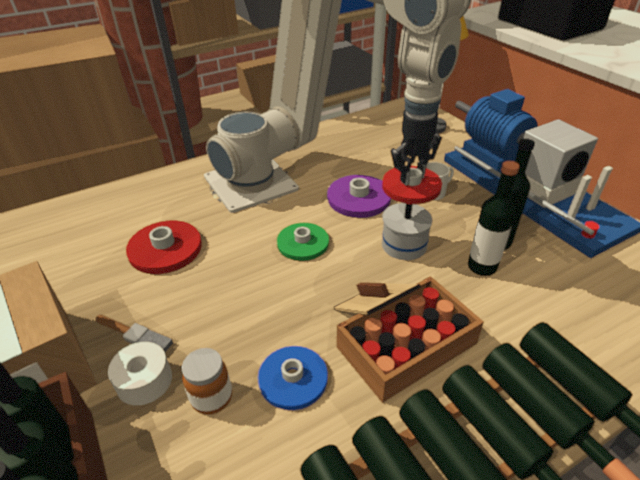

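View pics/t21.png

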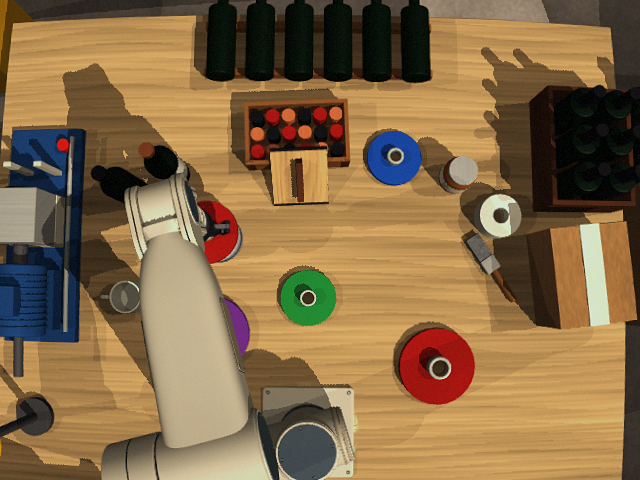

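```bash
python3 - <<'E'
import cv2
a=cv2.imread('pics/s21.png'); cv2.imwrite('pics/z21.png',cv2.resize(a[150:270,350:470],None,fx=5,fy=5,interpolation=cv2.INTER_CUBIC))
from h import *
S=snap('scene'); print(proj(S,[.4908,.2297,.160]), proj(S,[.4908+.063*.657,.2297-.063*.363-0,.095]))
for z in (.095,):
  P=np.array([proj(S,[.4908+.063*np.cos(t),.2297+.063*np.sin(t),z]) for t in np.linspace(0,6.28,90)]);print(P.min(0),P.max(0))
E
```

```text
[409.1085821  196.58734174] [409.47126774 229.08250176]
[381.67795601 202.71613782] [431.60982263 233.15037244]
```

View pics/z21.png

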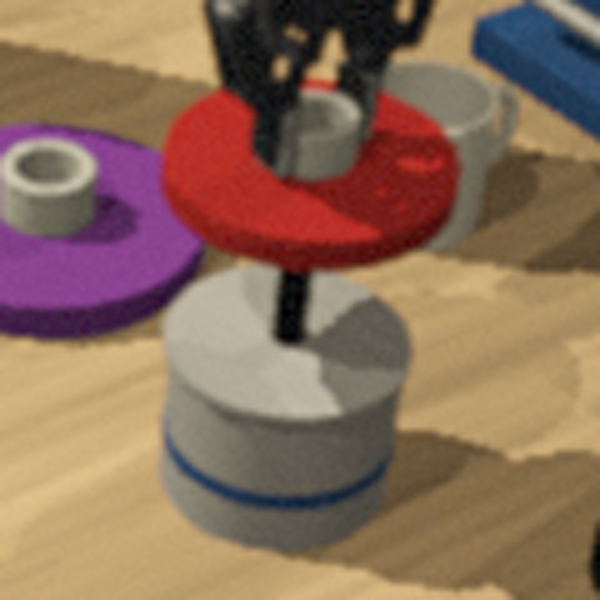

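```bash
python3 -c "
from h import *
print(env.finish_job()); st()"
```

```text
the job is handed in; nothing more can be done
None
the job is handed in; nothing more can be done
```

I did the whole task and handed the job in. It reported no verdict, so what follows rests on my own checks.

- **Board:** I took it off the canister by its batten, tilted it over the case's front edge and let go. The foot is on the bench, and the slant is about 40° worked out from the geometry. It was still leaning in the last pictures.
- **Lids:** I carried the nested pair over by the knob and lowered it at 1 to 2 mm a row, then 0.5 mm at the end. It touched at TCP height 128.6 mm, where 128.5 mm means fully seated. I then let go of the knob, gripped the collar and lifted the outer lid straight up about 108 mm.
- **Last checks (31.9 s of 72 s):**
  - The red lid was held level at a finger opening of 41 mm, with about 1.8 N of weight on the wrist. Its skirt was about 29 mm above the knob's top.
  - The inner lid's flange was level on the rim, within about 0.5 pixel (roughly 1 mm) of where it should be in the scene camera.
  - The canister and the bystanders looked unmoved.
- **Disagreements:** My two camera estimates of the canister's centre differed by about 2 mm, so I aimed between them. The first contact at seating was one-sided (about 0.95 N m), but the lids sat level once I let go.

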